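# Change over the citrus drying trays in a clamped rack

### The arm

A 7-joint arm with a two-finger parallel gripper is mounted at the origin on the work surface. World frame = base frame: x ahead of the robot, y to its left, z up, the work surface at z = 0. Lengths are in m, angles in rad, forces in N, time in s.
With the tool pointing down it reaches from about 0.4 to 0.85 m from the base axis. Payload 10.4 kg.
Tool frame: the origin (TCP) lies at the very end of the fingers, on their centre line; the grasp point (between the pads) lies 19 mm behind it; z points along the fingers, y is the line along which they close (so a half turn about z gives the same grasp; the last joint's range is limited). The gripper opens to 85 mm and grips with 20 to 120 N. Pads are 22 mm wide; open, the fingers measure 114 mm over their backs; the gripper's body (76 mm by 85 mm) begins 54 mm behind the grasp point. The pads swing forward as they close: fully open they stand 13 mm farther back than shut.
Start: joints at [-1.361, 0.332, -0.065, 1.46, 0.022, 1.35, -0.088], TCP at [0.144, 0.608, 0.231] pointing down, gripper open.
Joint ranges: [-2.6, 2.6], [-0.5, 2.12], [-1.47, 1.34], [0.16, 2.42], [-1.27, 4.41], [0.06, 2.06], [-2.6, 2.6]. Speed limits (rad/s): [2.22, 2.22, 2.79, 2.79, 3.14, 3.14, 3.14].

### API

Orientations are given as a unit quaternion [x, y, z, w].
In Python, from workcell import * gives the robot as it stands. The module is installed in compiled form; this text tells all that it offers.
- The arm moves only by the tool carry_out, never from a script. Its argument "motion" is a list of rows, each an object with "xyz": the shift along the tool's x, y, z in m, a list of three; "angular": the turn, a rotation vector about the tool's x, y, z in degrees, a list of three. A call has 1 to 12 rows; each row is the pose to reach, as a shift and turn from the pose commanded when the call began, along the tool's axes at that moment; what a row does not reach only later rows make up. A row lasts 1/10 s, in which the tool goes at most 50 mm and 8.59 degrees, less where a joint would pass 70% of its speed; a pose out of reach is approached as far as the arm can. A call with a gripper value outside its range is refused whole. "hand" is the opening, from 0 (shut) to 1 (fully open), set as the call begins (left out, the last holds). The fingers move at their own pace and stop on an object; "grip_force" is the grip in N (left out, the last holds). Time passes only in rows, so rows that repeat a pose let the fingers close. It gives the time, the measured TCP pose, the force, the opening and the grip force at its end, in the units of the state.
- get_obs(): the state, without advancing time (a new reading comes with each control period).
- camera(name): name is "scene" or "top"; returns a dict with "img" (400x640x3 uint8, red, green, blue), "fx", "fy", "cx", "cy" (pixels), "k1" (the pictures are not rectified: a ray, as slopes to the right and down, at radius r is drawn at 1 + k1 r^2 times it, then the intrinsics apply), "extrinsics" (4x4, takes a point from camera to world coordinates). Camera axes: x right, y up, looking along -z (the intrinsics and any distortion apply to the point x, -y, -z); pixel columns grow to the right and rows downward; lengths in m; the calibration is good to about 2 mm. A picture is of the moment at which its call begins. There is no depth.
- hand_in(): hands the job in; it is judged then, once.
The state is a dict: "clock": time; "joint_pos": joint angles; "joint_velocities": joint speeds; "tau": joint torques, N m; "position": TCP position; "ee_rot": TCP orientation; "ft_force": force on the tool from outside, world axes, zero at the start; "torque": the same for the moment, N m; "grip_width": opening from 0.0 (shut) to 1.0 (fully open); "grasp_force": force on a finger pad.
Only numpy, scipy, OpenCV 4.12 (cv2) and the standard library are available. Lean on these libraries where they do the work, as an engineer would, in place of code of your own. Each camera call takes 0.05 s, during which the arm holds its last target. There are 200 camera calls.

### The job

Change over the tray rack for the dryer: swing its clamp bar up and right back, take the finished trays out of the bays and lay them flat on the rails of the sloping cooling rest. Slide each waiting tray from the mat into a bay of its own until it is fully home against the back stop, and when all are in place swing the clamp fully shut in front of them. Keep the trays right side up and leave the jar, the bowl and the tin where they stand.

Things in the scene. Friction and masses are not known exactly. Their poses are not given: they have to be found in the camera images.
- rack: Fixed aluminium and white plastic tray rack. Origin on the table under the centre of its middle bay; x points into the bays, z up. Base plate 5 mm thick, x -125 to 75 mm, 230 mm wide; its front is an open apron. Side rails 8 mm thick, round-nosed, x -34 to 45 mm, about 21 mm high; back stop face at x = 45 mm, 25 mm high. Trays go in only by sliding along x.
- bay0 (a point): Floor centre of the bay at rack y = -67 mm, 5 mm above the table; axes as the rack. A tray fully home has its origin here. Each bay is 59 mm wide; lips above the rails from x = -22 mm on reach 6 mm in from each side, 10.7 mm above the floor.
- bay1 (a point): The same for the middle bay, rack y = 0.
- bay2 (a point): The same for the bay at rack y = +67 mm.
- clamp (a joint): The clamp lever: a dark steel bail hinged at the back of the rack, with a round cross bar and two tongues hanging from it. 0 = shut (arms level, tongues down in front of the trays), grows as it swings up and back, stop at 2.1 rad (leaning back behind the rack). It is stiff and stays where it is left.
- clamp_grip (a point): Middle of the clamp's round cross bar (12 mm diameter, 232 mm long, along the rack's y). It is 117 mm from the hinge line; shut it lies 45 mm above the table at rack x = -55 mm. The two tongues are 26 mm wide, centred 33.5 mm either side of this point, 38 mm long.
- clamp_hinge (a point): Middle of the clamp's hinge line (along the rack's y), at rack x = 62 mm, z = 45 mm.
- rest: Sloping deck of the fixed steel cooling rest: four rails 8 mm wide, 110 mm long, at y = -55, -19, 19, 55 mm, sloping 0.35 rad. Origin: middle of the deck in the plane of the rail tops, 70 mm above the table; x up the slope, z square to the deck. An 8 mm high lip at the low end, inner face at x = -47 mm. Room for two trays, lengthwise at y = -37 and 37 mm.
- mat: Fixed grey mat 300 (x) x 140 (y) x 2 mm on which the waiting trays lie; origin at the centre of its underside.
- jar: Amber glass jar, 68 mm wide, 110 mm high; a bystander. Origin under its centre.
- bowl: Steel bowl, 110 mm wide, 50 mm high; a bystander. Origin under its centre.
- tin: Aluminium tin, 60 mm wide, 80 mm high; a bystander. Origin under its centre.
- done0: A finished tray, in one of the rack's bays at the start (may be absent): flat slab 90 x 56 x 8 mm, white mesh in a steel frame, two citrus slices on it (4 mm high), and an upright steel grip tab in the middle: 10 mm thick along the tray's x, 30 mm wide along y, top 48 mm above the underside. Origin: centre of underside; x along the length, z up. Same under a half turn. Its slices are dried.
- done1: A finished tray, in one of the rack's bays at the start (may be absent): flat slab 90 x 56 x 8 mm, white mesh in a steel frame, two citrus slices on it (4 mm high), and an upright steel grip tab in the middle: 10 mm thick along the tray's x, 30 mm wide along y, top 48 mm above the underside. Origin: centre of underside; x along the length, z up. Same under a half turn. Its slices are dried.
- done2: A finished tray, in one of the rack's bays at the start (may be absent): flat slab 90 x 56 x 8 mm, white mesh in a steel frame, two citrus slices on it (4 mm high), and an upright steel grip tab in the middle: 10 mm thick along the tray's x, 30 mm wide along y, top 48 mm above the underside. Origin: centre of underside; x along the length, z up. Same under a half turn. Its slices are dried.
- fresh0: A waiting tray, on the mat at the start (may be absent): flat slab 90 x 56 x 8 mm, white mesh in a steel frame, two citrus slices on it (4 mm high), and an upright steel grip tab in the middle: 10 mm thick along the tray's x, 30 mm wide along y, top 48 mm above the underside. Origin: centre of underside; x along the length, z up. Same under a half turn. Its slices are fresh.
- fresh1: A waiting tray, on the mat at the start (may be absent): flat slab 90 x 56 x 8 mm, white mesh in a steel frame, two citrus slices on it (4 mm high), and an upright steel grip tab in the middle: 10 mm thick along the tray's x, 30 mm wide along y, top 48 mm above the underside. Origin: centre of underside; x along the length, z up. Same under a half turn. Its slices are fresh.
- fresh2: A waiting tray, on the mat at the start (may be absent): flat slab 90 x 56 x 8 mm, white mesh in a steel frame, two citrus slices on it (4 mm high), and an upright steel grip tab in the middle: 10 mm thick along the tray's x, 30 mm wide along y, top 48 mm above the underside. Origin: centre of underside; x along the length, z up. Same under a half turn. Its slices are fresh.
Mind the look-alikes: they are no part of the job. Leave any pink or purple look-alike of the done2 alone.

How it is judged:
By the outcome, as a careful person would: the job done as asked, in the order asked, and still so for the second after the job is handed in, with the robot touching nothing.
Of done0, done1, done2 only 1 to 2 are there at a start; the rules pass over those that are not, and their reading is None.
Of fresh0, fresh1, fresh2 only 2 to 3 are there at a start; the rules pass over those that are not, and their reading is None.
At some moment in a run one of fresh0, fresh1, fresh2 may be knocked a few centimetres aside while the robot is not near it.
Once in a run the grip may slacken for a moment while it holds something.
It also fails if it takes over 200 s, if anything falls off the work surface, if the arm or the gripper's body presses on something with over 40 N, if the wrist force passes 120 N, or if a joint passes its speed limit or range.

## Working session

There is one attempt and no reset: what is moved stays moved. The work goes in short steps, Python scripts to look and compute and a tool call to move; the robot and the scene stay as the last step left them, time stands still between calls to the robot, and variables do not carry over. Pictures are saved under pics/ and viewed, at most 14 in all, crops included, and the job is handed in when it is done.

Besides the shell and the picture viewer there is one more tool, called after ">>>" as a command line: name --argument value ..., lists and objects as JSON in quotes. carry_out: Moves the arm, as the interface text tells. Its arguments: {"type":"object","properties":{"motion":{"type":"array"},"hand":{"type":"number"},"grip_force":{"type":"number"}},"required":["motion"]}

```bash
mkdir -p pics
cat > h.py <<'E'
import numpy as np, cv2
from workcell import *
def snap(n):
    c=camera(n); return c
def save(c,f,box=None,s=1):
    im=c["img"][:,:,::-1]
    if box: im=im[box[1]:box[3],box[0]:box[2]]
    cv2.imwrite("pics/"+f,cv2.resize(im,None,fx=s,fy=s,interpolation=cv2.INTER_CUBIC))
def ray(c,u,v):
    x=(u-c["cx"])/c["fx"]; y=(v-c["cy"])/c["fy"]
    rd=np.hypot(x,y); r=rd
    for _ in range(30): r=rd/(1+c["k1"]*r*r)
    k=r/rd if rd>0 else 1
    E=np.array(c["extrinsics"]); d=E[:3,:3]@np.array([x*k,-y*k,-1]); return E[:3,3],d
def atz(c,u,v,z):
    o,d=ray(c,u,v); return o+d*(z-o[2])/d[2]
def tri(c1,p1,c2,p2):
    o1,d1=ray(c1,*p1);o2,d2=ray(c2,*p2)
    t=np.linalg.lstsq(np.array([d1,-d2]).T,o2-o1,rcond=None)[0]
    a=o1+d1*t[0];b=o2+d2*t[1]; return (a+b)/2,np.linalg.norm(a-b)
def proj(c,p):
    E=np.array(c["extrinsics"]); q=E[:3,:3].T@(np.array(p)-E[:3,3]); x=q[0]/-q[2];y=-q[1]/-q[2]
    k=1+c["k1"]*(x*x+y*y); return c["fx"]*x*k+c["cx"],c["fy"]*y*k+c["cy"]
E
python3 - <<'E'
from h import *
import pickle
for n in("scene","top"):
    c=snap(n); save(c,n+"0.png",None,1.25); pickle.dump(c,open(n+"0.pkl","wb"))
    print(n,{k:np.round(v,3) for k,v in c.items() if k!="img"})
print(get_obs())
E
```

```text
scene {'fx': np.float64(401.943), 'fy': np.float64(401.943), 'cx': np.float64(314.535), 'cy': np.float64(196.186), 'k1': np.float64(-0.014), 'extrinsics': array([[-0.54 , -0.481,  0.691,  1.481],
       [ 0.842, -0.301,  0.448,  0.66 ],
       [-0.007,  0.824,  0.567,  0.833],
       [ 0.   ,  0.   ,  0.   ,  1.   ]])}
top {'fx': np.float64(392.187), 'fy': np.float64(392.187), 'cx': np.float64(321.75), 'cy': np.float64(200.3), 'k1': np.float64(0.008), 'extrinsics': array([[-1.500e-02,  9.770e-01, -2.110e-01,  3.810e-01],
       [-1.000e+00, -1.500e-02,  2.000e-03,  6.200e-02],
       [-1.000e-03,  2.110e-01,  9.770e-01,  1.071e+00],
       [ 0.000e+00,  0.000e+00,  0.000e+00,  1.000e+00]])}
{'clock': 0.1, 'joint_pos': array([-1.36059573,  0.3328326 , -0.0647026 ,  1.46084043,  0.02160585,
        1.3499589 , -0.08850798]), 'joint_velocities': array([-1.02491969e-04, -7.41345925e-05, -5.74592293e-04, -2.47143446e-03,
        4.81252311e-04,  2.37457603e-03, -5.31189376e-04]), 'tau': array([ 1.24397659e-03, -6.26743197e+01,  4.89825255e-02, -3.92429852e+01,
        1.63833692e-02,  6.81108955e-03, -1.32689874e-05]), 'position': array([0.14411377, 0.60779889, 0.23058866]), 'ee_rot': array([ 1.16130339e-01,  9.93233756e-01, -6.70297660e-04, -4.46408766e-05]), 'ft_force': array([-0.13188028,  0.68111727,  0.55274435]), 'torque': array([-0.00249495,  0.02984096,  0.02134725]), 'grasp_force': 0.0, 'grip_width': 1.0032297245663888}
```

View pics/scene0.png

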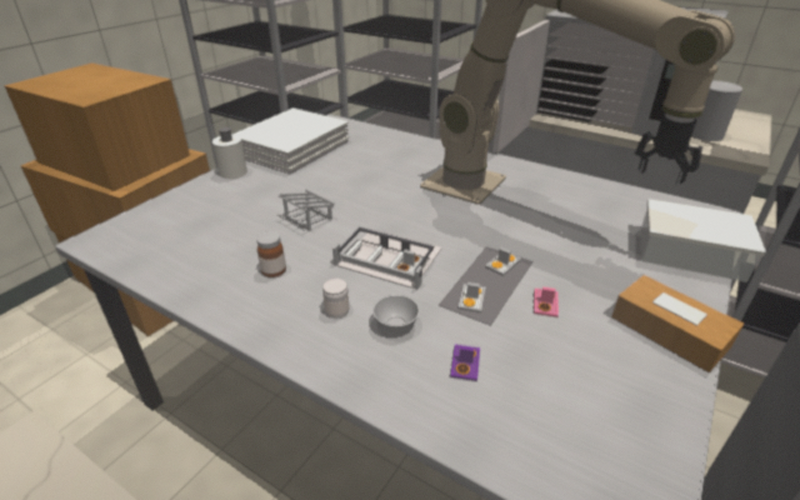

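View pics/top0.png

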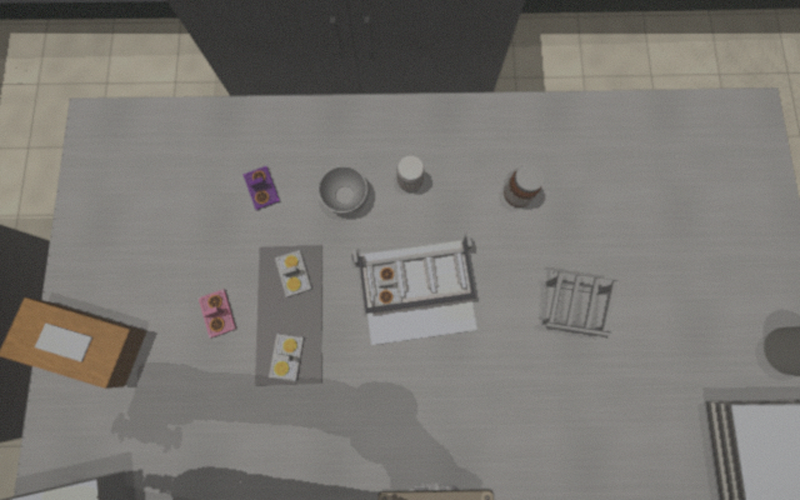

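Scene (x1.25): rack at about (385,255), one done tray in its right bay, mat at (487,285) with two fresh trays, rest at (305,208). Top (x1.25): rack (418,290) opening toward the robot, done tray in the left (+y) bay at (386,285), fresh at (293,273) and (286,357), rest (577,301), and pink/purple look-alikes left. Enlarging.

Run:
```python
from h import *
import pickle
t=pickle.load(open("top0.pkl","rb"));s=pickle.load(open("scene0.pkl","rb"))
save(t,"t1.png",(200,185,400,320),4); save(t,"t2.png",(420,200,510,280),6); save(s,"s1.png",(210,145,440,265),3.4)
```

```text
(no output)
```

View pics/t1.png

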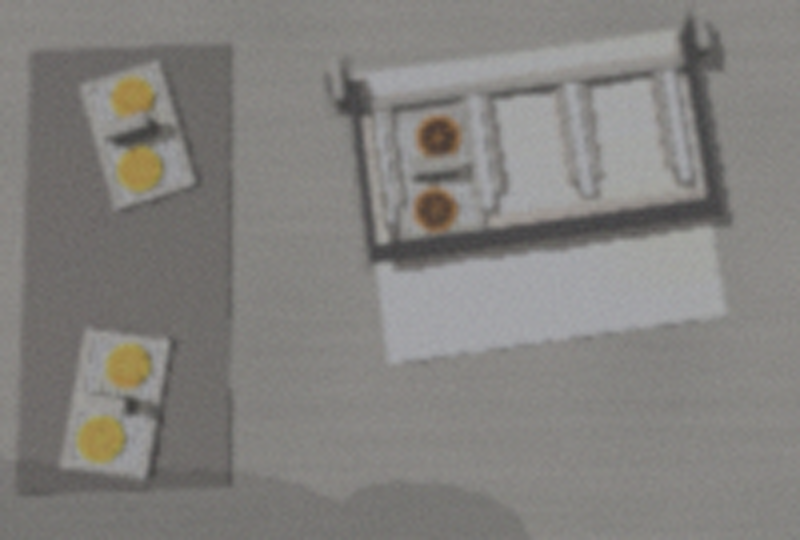

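View pics/t2.png

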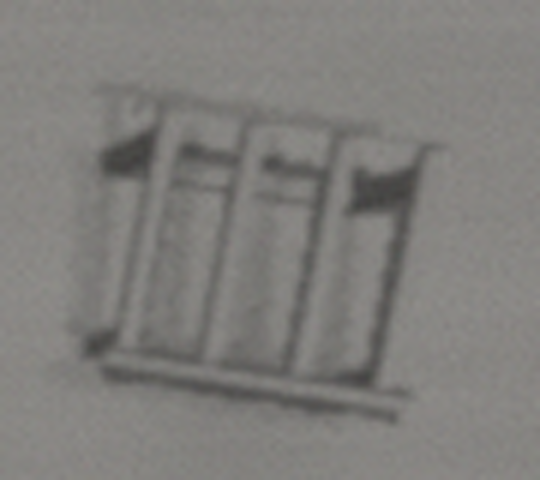

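View pics/s1.png

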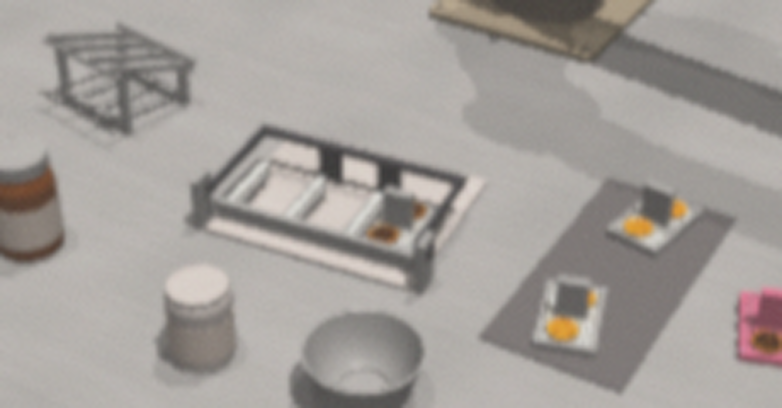

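Bays are open toward the robot; the done tray is in bay2 (t1 (438,172)), the fresh trays at t1 (138,137) and (115,402), the rest lip at the bottom (t2 (250,385)). Fit models to picked points in both views, and overlay.

```bash
cat > fit.py <<'E'
from h import *
import pickle
from scipy.optimize import least_squares
t=pickle.load(open("top0.pkl","rb"));s=pickle.load(open("scene0.pkl","rb"))
T=lambda x,y:(t,200+(x+.5)/4-.5,185+(y+.5)/4-.5)
R=lambda x,y:(t,420+(x+.5)/6-.5,200+(y+.5)/6-.5)
S=lambda x,y:(s,210+(x+.5)/3.4-.5,145+(y+.5)/3.4-.5)
def place(p,L,tilt=0):
    L=np.array(L)/1000.; x=L[0]*np.cos(tilt)-L[2]*np.sin(tilt); z=L[0]*np.sin(tilt)+L[2]*np.cos(tilt)
    c,sn=np.cos(p[2]),np.sin(p[2]); return np.array([p[0]+c*x-sn*L[1],p[1]+sn*x+c*L[1],p[3]+z])
def fit(name,obs,p0,z,tilt=0):
    for free in(0,1):
        f=lambda q:np.ravel([np.subtract(proj(o[0],place(list(q[:3])+[q[3] if free else z],L,tilt)),o[1:]) for o,L in obs])
        r=least_squares(f,p0+[z] if free else p0,loss="soft_l1",x_scale=.01)
        print(name,"zfree" if free else "zfix ",np.round(r.x,4),"rms px",np.round(np.sqrt(np.mean(r.fun**2)),2),np.round(r.fun,1) if not free else "")
        if not free: out=list(r.x)+[z]
    return out
P={}
P["rack"]=fit("rack",[(T(388,362),(-125,115,5)),(T(728,313),(-125,-115,5)),(T(372,250),(-55,116,45)),(T(728,213),(-55,-116,45)),
 (S(485,180),(-125,115,5)),(S(465,180),(-55,116,45)),(S(265,128),(-55,-116,45))],[.55,0.,.1],0.)
tc=[(45,28,8),(45,-28,8),(-45,-28,8),(-45,28,8)]
P["far"]=fit("far",[(T(*a),b) for a,b in zip([(80,85),(158,62),(196,185),(118,212)],tc)]+[(S(*a),b) for a,b in zip([(600,350),(533,345),(548,275),(607,290)],tc)],[.6,.3,.2],.002)
P["near"]=fit("near",[(T(*a),b) for a,b in zip([(88,327),(170,338),(150,480),(60,467)],tc)]+[(S(*a),b) for a,b in zip([(655,253),(607,232),(655,180),(705,208)],tc)],[.4,.3,-.1],.002)
P["rest"]=fit("rest",[(R(160,97),(55,59,0)),(R(425,143),(55,-59,0)),(R(120,350),(-55,59,0)),(R(380,385),(-55,-59,0)),
 (S(190,65),(-55,59,0)),(S(125,28),(-55,-59,0)),(S(50,40),(55,-59,0)),(S(127,75),(55,59,0))],[.5,-.3,-.15],.07,.35)
P["done"]=fit("done",[(T(400,110),(45,28,8)),(T(415,180),(0,15,48)),(T(470,172),(0,-15,48))],[.55,.07,.1],.005)
pickle.dump(P,open("P.pkl","wb"))
def box(p,x0,x1,y0,y1,z,tilt=0): return [place(p,(x,y,z),tilt) for x,y in((x0,y0),(x1,y0),(x1,y1),(x0,y1))]
def overlay(c,f,bx,sc,P,shut=True):
    im=cv2.resize(c["img"][bx[1]:bx[3],bx[0]:bx[2],::-1],None,fx=sc,fy=sc,interpolation=cv2.INTER_CUBIC)
    def dr(q,col): cv2.polylines(im,[np.array([[(u+.5-bx[0])*sc-.5,(v+.5-bx[1])*sc-.5] for u,v in(proj(c,a) for a in q)]).round().astype(int)],True,col,1)
    r=P["rack"]; dr(box(r,-125,75,-115,115,5),(0,0,255)); 
    for y in(-100.5,-33.5,33.5,100.5): dr(box(r,-34,45,y-4,y+4,21),(0,255,0))
    if shut: dr(box(r,-61,-49,-116,116,45),(255,0,0))
    for k in P:
        if k in("far","near","done"): dr(box(P[k],-45,45,-28,28,8),(0,255,255)); dr(box(P[k],-5,5,-15,15,48),(255,0,255))
    for y in(-55,-19,19,55): dr(box(P["rest"],-55,55,y-4,y+4,0,.35),(0,255,255))
    cv2.imwrite("pics/"+f,im); return im
if __name__=="__main__":
    a=overlay(t,"a.png",(200,185,500,320),2.6,P);b=overlay(s,"b.png",(210,145,440,245),3.2,P)
    w=max(a.shape[1],b.shape[1]);pad=lambda i:cv2.copyMakeBorder(i,0,0,0,w-i.shape[1],cv2.BORDER_CONSTANT)
    m=np.vstack([pad(a),pad(b)]); m=m[:,:800]; print(m.shape); cv2.imwrite("pics/ov.png",cv2.resize(m,None,fx=min(1,600/m.shape[0]),fy=min(1,600/m.shape[0])))
E
python3 fit.py
```

```text
rack zfix  [0.5443 0.0273 0.1016] rms px 0.83 [ 0.2 -0.   0.5  2.1  0.1  0.5 -0.8 -0.5  0.5  0.5 -0.6  1.4 -0.5  0.6]
rack zfree [0.5448 0.0277 0.1029 0.0038] rms px 0.69 
far zfix  [0.563  0.3004 0.3218] rms px 0.59 [ 0.1  0.8  0.  -0.   0.1 -0.3 -0.2 -0.2 -0.8  0.3  0.5 -1.1  0.   1.5
  0.1 -0.3]
far zfree [0.563  0.3004 0.3215 0.0023] rms px 0.58 
near zfix  [ 0.3844  0.3085 -0.1448] rms px 0.89 [-0.1  0.4  0.1  0.4 -0.9 -0.4  0.6 -0.   0.3 -0.4  0.1 -0.7 -0.3  3.
 -0.9  0.8]
near zfree [ 0.3846  0.3083 -0.1453  0.0036] rms px 0.84 
rest zfix  [ 0.4871 -0.3021 -0.1516] rms px 1.18 [-1.6  0.7  1.1 -0.7 -2.2  0.2  0.5  0.7  0.3  0.6 -0.6  2.  -0.1 -0.3
 -2.7 -0.5]
rest zfree [ 0.4871 -0.3016 -0.1509  0.0712] rms px 1.16 
done zfix  [0.5281 0.0918 0.0061] rms px 1.2 [ 0.2  1.7  0.8 -1.7 -1.5  0.1]
done zfree [ 0.5066  0.0864 -0.0067  0.1434] rms px 0.61 
(671, 780, 3)
```

View pics/ov.png

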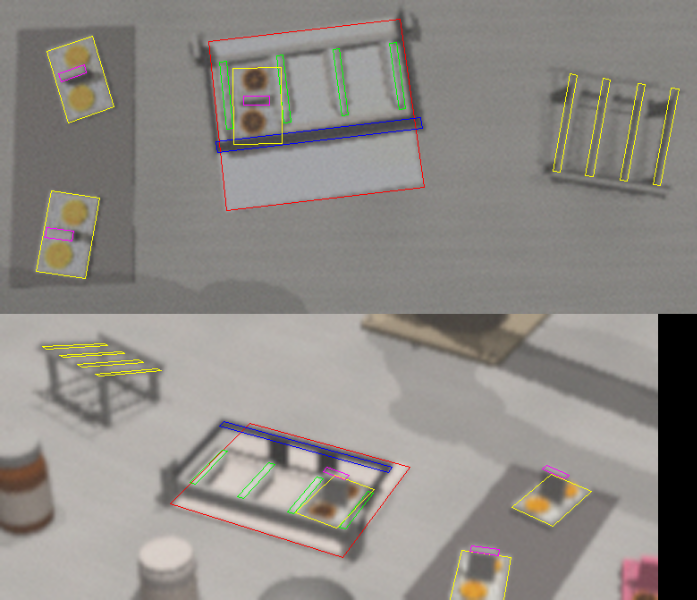

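Overlay: rack, bays, bar and fresh trays line up within a pixel or so (heights free-fit within 1–4 mm of the text); rest fit will be refined before placing. Now a helper that converts targets into tool-frame shifts.

```bash
cat > go.py <<'E'
from h import *
import pickle
from scipy.spatial.transform import Rotation as Ro
P=pickle.load(open("P.pkl","rb"))
def Rd(yaw,tilt=0,lean=0):
    # tool y along heading yaw (pitched up by tilt), tool z down along minus normal
    X=np.array([-np.sin(yaw),np.cos(yaw),0]);h=np.array([np.cos(yaw),np.sin(yaw),0]);u=np.array([0,0,1.])
    Y=np.cos(tilt)*h+np.sin(tilt)*u; Z=np.cross(X,Y); return np.array([X,Y,Z]).T
def rk(x,y,z,k="rack"):
    p=P[k];c,s=np.cos(p[2]),np.sin(p[2]);return np.array([p[0]+(c*x-s*y)/1000,p[1]+(s*x+c*y)/1000,z/1000])
def go(pt,R,frm=None):
    if frm is None: o=get_obs(); frm=(np.array(o["position"]),Ro.from_quat(o["ee_rot"]).as_matrix())
    A=frm[1]; d=A.T@(np.array(pt)-frm[0]); w=Ro.from_matrix(A.T@R).as_rotvec(degrees=True)
    print("shift",np.round(d,4),"turn",np.round(w,2)); return (np.array(pt),R)
def inrack():
    o=get_obs();p=P["rack"];d=np.array(o["position"][:2])-p[:2];c,s=np.cos(p[2]),np.sin(p[2])
    print("rack xy",np.round([1000*(c*d[0]+s*d[1]),1000*(-s*d[0]+c*d[1]),1000*o["position"][2]],1),"F",np.round(o["ft_force"],1),"w",round(o["grip_width"],3),"t",o["clock"])
E
python3 - <<'E'
from go import *
a=go(rk(-55,0,200),Rd(P["rack"][2])); go(rk(-55,0,26),Rd(P["rack"][2]),a)
E
```

```text
shift [-0.4713 -0.4906  0.0313] turn [-6.000e-02  5.000e-02  7.084e+01]
shift [0.    0.    0.174] turn [0. 0. 0.]
```

>>> carry_out --motion '[{"xyz": [-0.04, -0.04, 0.003], "angular": [0, 0, 6]}, {"xyz": [-0.08, -0.08, 0.006], "angular": [0, 0, 12]}, {"xyz": [-0.12, -0.12, 0.009], "angular": [0, 0, 18]}, {"xyz": [-0.16, -0.16, 0.012], "angular": [0, 0, 24]}, {"xyz": [-0.2, -0.2, 0.015], "angular": [0, 0, 30]}, {"xyz": [-0.24, -0.24, 0.018], "angular": [0, 0, 36]}, {"xyz": [-0.28, -0.285, 0.02], "angular": [0, 0, 42]}, {"xyz": [-0.32, -0.33, 0.023], "angular": [0, 0, 48]}, {"xyz": [-0.36, -0.375, 0.026], "angular": [0, 0, 54]}, {"xyz": [-0.4, -0.42, 0.029], "angular": [0, 0, 60]}, {"xyz": [-0.44, -0.46, 0.031], "angular": [0, 0, 66]}, {"xyz": [-0.4713, -0.4906, 0.0313], "angular": [0, 0, 70.84]}]' --hand 0.5

```text
clock: 1.3
position: [0.4486, 0.0899, 0.2025]
ee_rot: [0.672, 0.741, 0.0, -0.0]
ft_force: [0.6, 0.7, 0.4]
grip_width: 0.502
grasp_force: 0.0
```

>>> carry_out --motion '[{"xyz": [0, 0, 0], "angular": [0, 0, 0]}, {"xyz": [0, 0, 0], "angular": [0, 0, 0]}]'

```text
clock: 1.5
position: [0.4483, 0.091, 0.2023]
ee_rot: [0.671, 0.741, -0.0, -0.0]
ft_force: [-0.7, 0.8, 0.5]
grip_width: 0.501
grasp_force: 0.0
```

Run:
```python
from go import *
inrack(); go(rk(-55,0,26),Rd(P["rack"][2]))
```

```text
rack xy [-89.   73.2 202.3] F [-0.7  0.8  0.5] w 0.501 t 1.5
shift [-0.0731  0.0343  0.1762] turn [-0.04 -0.   -0.13]
```

>>> carry_out --motion '[{"xyz": [-0.036, 0.017, 0.02]}, {"xyz": [-0.073, 0.0343, 0.04]}, {"xyz": [-0.0731, 0.0343, 0.08]}, {"xyz": [-0.0731, 0.0343, 0.12]}, {"xyz": [-0.0731, 0.0343, 0.14]}, {"xyz": [-0.0731, 0.0343, 0.14]}]'

```text
validation failed for argument at $.mo...
```

Run:
```python
from go import *
inrack(); go(rk(-55,0,26),Rd(P["rack"][2]))
c=snap("top");d=snap("scene");a=c["img"][200:300,270:410];b=d["img"][100:250,220:400]
r=lambda i,w,h:cv2.resize(i,(w,h),interpolation=cv2.INTER_CUBIC)
cv2.imwrite("pics/g1.png",np.hstack([r(a,400,286),r(b,400,333)[:286]])[:,:,::-1])
```

```text
rack xy [-89.   73.2 202.3] F [-0.7  0.8  0.5] w 0.501 t 1.5
shift [-0.0731  0.0343  0.1762] turn [-0.04 -0.   -0.13]
```

View pics/g1.png

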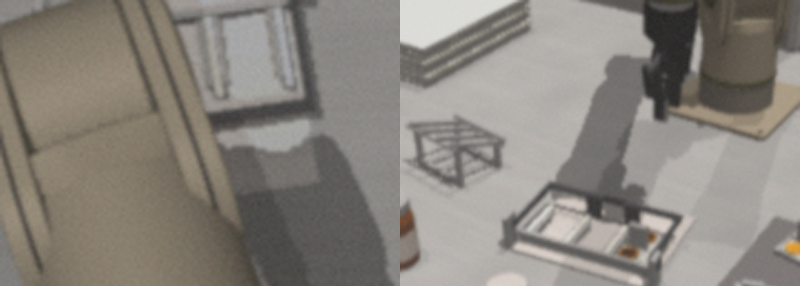

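The move was refused (angular is mandatory); the picture shows the hand still up at z=0.2, with the arm covering the top view.

>>> carry_out --motion '[{"xyz": [-0.036, 0.017, 0.02], "angular": [0, 0, 0]}, {"xyz": [-0.073, 0.0343, 0.04], "angular": [0, 0, 0]}, {"xyz": [-0.0731, 0.0343, 0.08], "angular": [0, 0, 0]}, {"xyz": [-0.0731, 0.0343, 0.12], "angular": [0, 0, 0]}, {"xyz": [-0.0731, 0.0343, 0.15], "angular": [0, 0, 0]}, {"xyz": [-0.0731, 0.0343, 0.165], "angular": [0, 0, 0]}, {"xyz": [-0.0731, 0.0343, 0.1762], "angular": [0, 0, 0]}, {"xyz": [-0.0731, 0.0343, 0.1762], "angular": [0, 0, 0]}]'

```text
clock: 2.4
position: [0.4888, 0.0236, 0.0252]
ee_rot: [0.67, 0.743, -0.001, -0.001]
ft_force: [0.6, 0.1, 0.2]
grip_width: 0.501
grasp_force: 0.0
```

>>> carry_out --motion '[{"xyz": [0, 0, 0], "angular": [0, 0, 0]}, {"xyz": [0, 0, 0], "angular": [0, 0, 0]}, {"xyz": [0, 0, 0], "angular": [0, 0, 0]}, {"xyz": [0, 0, 0], "angular": [0, 0, 0]}, {"xyz": [0, 0, 0], "angular": [0, 0, 0]}]' --hand 0.0 --grip_force 60

```text
clock: 2.9
position: [0.4895, 0.023, 0.0265]
ee_rot: [0.67, 0.742, 0.0, -0.0]
ft_force: [-4.3, 1.4, 2.2]
grip_width: 0.114
grasp_force: 58.4
```

Run:
```python
from go import *
inrack();print(get_obs()["joint_pos"])
```

```text
rack xy [-54.9   1.3  26.5] F [-4.3  1.4  2.2] w 0.114 t 2.9
[-0.63801061  0.29496813  0.55919603  2.04463596 -0.20653969  0.85587557
  0.14014023]
```

>>> carry_out --motion '[{"xyz": [0, 0.0006, -0.0117], "angular": [0, 0, 0]}, {"xyz": [0, 0.0023, -0.0232], "angular": [0, 0, 0]}, {"xyz": [0, 0.0052, -0.0346], "angular": [0, 0, 0]}, {"xyz": [0, 0.0092, -0.0456], "angular": [0, 0, 0]}, {"xyz": [0, 0.0143, -0.0561], "angular": [0, 0, 0]}, {"xyz": [0, 0.0204, -0.0661], "angular": [0, 0, 0]}, {"xyz": [0, 0.0275, -0.0754], "angular": [0, 0, 0]}, {"xyz": [0, 0.0355, -0.0839], "angular": [0, 0, 0]}, {"xyz": [0, 0.0443, -0.0916], "angular": [0, 0, 0]}, {"xyz": [0, 0.0538, -0.0985], "angular": [0, 0, 0]}, {"xyz": [0, 0.0639, -0.1043], "angular": [0, 0, 0]}, {"xyz": [0, 0.0746, -0.109], "angular": [0, 0, 0]}]'

```text
clock: 4.1
position: [0.5633, 0.0321, 0.1379]
ee_rot: [0.67, 0.743, 0.001, -0.002]
ft_force: [-10.9, 7.2, 6.7]
grip_width: 0.113
grasp_force: 61.5
```

Run:
```python
from go import *
inrack()
for th in np.arange(1.3,2.15,.1): print(round(th,1),np.round([.117*(np.cos(1.2)-np.cos(th)),-.117*(np.sin(th)-np.sin(1.2))],4))
```

```text
rack xy [ 19.4   2.9 137.9] F [-10.9   7.2   6.7] w 0.113 t 4.1
1.3 [ 0.0111 -0.0037]
1.4 [ 0.0225 -0.0062]
1.5 [ 0.0341 -0.0077]
1.6 [ 0.0458 -0.0079]
1.7 [ 0.0575 -0.007 ]
1.8 [ 0.069  -0.0049]
1.9 [ 0.0802 -0.0017]
2.0 [0.0911 0.0027]
2.1 [0.1015 0.0081]
```

>>> carry_out --motion '[{"xyz": [0, 0.0111, -0.0037], "angular": [0, 0, 0]}, {"xyz": [0, 0.0225, -0.0062], "angular": [0, 0, 0]}, {"xyz": [0, 0.0341, -0.0077], "angular": [0, 0, 0]}, {"xyz": [0, 0.0458, -0.0079], "angular": [0, 0, 0]}, {"xyz": [0, 0.0575, -0.007], "angular": [0, 0, 0]}, {"xyz": [0, 0.069, -0.0049], "angular": [0, 0, 0]}, {"xyz": [0, 0.0802, -0.0017], "angular": [0, 0, 0]}, {"xyz": [0, 0.0911, 0.0027], "angular": [0, 0, 0]}, {"xyz": [0, 0.1, 0.0075], "angular": [0, 0, 0]}, {"xyz": [0, 0.1025, 0.0085], "angular": [0, 0, 0]}, {"xyz": [0, 0.1025, 0.0085], "angular": [0, 0, 0]}]'

```text
clock: 5.2
position: [0.6646, 0.0426, 0.13]
ee_rot: [0.67, 0.743, -0.0, -0.003]
ft_force: [-22.6, 7.7, 22.8]
grip_width: 0.116
grasp_force: 62.8
```

Run:
```python
from go import *
inrack();print(get_obs()["joint_pos"])
```

```text
rack xy [121.3   3.1 130. ] F [-22.6   7.7  22.8] w 0.116 t 5.2
[-0.5292248   0.53750789  0.55754611  1.48667837 -0.29799706  1.20573692
  0.17595547]
```

>>> carry_out --motion '[{"xyz": [0, 0, 0], "angular": [0, 0, 0]}, {"xyz": [0, 0, 0], "angular": [0, 0, 0]}, {"xyz": [0, 0, 0], "angular": [0, 0, 0]}, {"xyz": [0, 0, -0.02], "angular": [0, 0, 0]}, {"xyz": [0, 0, -0.05], "angular": [0, 0, 0]}, {"xyz": [0, 0, -0.09], "angular": [0, 0, 0]}, {"xyz": [0, 0, -0.11], "angular": [0, 0, 0]}, {"xyz": [0, -0.04, -0.11], "angular": [0, 0, 0]}, {"xyz": [0.02, -0.08, -0.11], "angular": [0, 0, 0]}, {"xyz": [0.04, -0.12, -0.11], "angular": [0, 0, 0]}, {"xyz": [0.064, -0.125, -0.1], "angular": [0, 0, 0]}, {"xyz": [0.064, -0.125, -0.1], "angular": [0, 0, 0]}]' --hand 0.5

```text
clock: 6.4
position: [0.5336, 0.095, 0.2265]
ee_rot: [0.669, 0.744, 0.001, -0.001]
ft_force: [0.8, 0.0, -1.2]
grip_width: 0.498
grasp_force: 0.0
```

Run:
```python
from go import *
inrack(); a=go(rk(-4,67,27),Rd(P["rack"][2]))
c=snap("scene"); save(c,"s2.png",(225,190,375,270),5)
pickle.dump(c,open("s2.pkl","wb"))
```

```text
rack xy [ -3.8  68.5 226.5] F [ 0.8  0.  -1.2] w 0.498 t 6.4
shift [-0.0019 -0.0002  0.1995] turn [-0.02 -0.12  0.26]
```

View pics/s2.png

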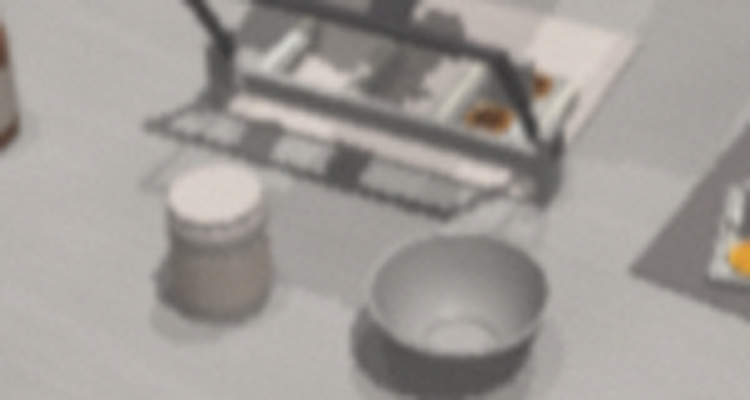

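The clamp leans fully back, tray still in bay2 (s2 (510,105)). Grasp the done tray's tab.

>>> carry_out --motion '[{"xyz": [-0.002, 0, 0.04], "angular": [0, 0, 0.2]}, {"xyz": [-0.002, 0, 0.08], "angular": [0, 0, 0.2]}, {"xyz": [-0.002, 0, 0.12], "angular": [0, 0, 0.2]}, {"xyz": [-0.002, 0, 0.15], "angular": [0, 0, 0.2]}, {"xyz": [-0.002, 0, 0.175], "angular": [0, 0, 0.2]}, {"xyz": [-0.002, 0, 0.19], "angular": [0, 0, 0.2]}, {"xyz": [-0.002, 0, 0.201], "angular": [0, 0, 0.2]}, {"xyz": [-0.002, 0, 0.201], "angular": [0, 0, 0.2]}]'

```text
clock: 7.25
position: [0.5353, 0.089, 0.0251]
ee_rot: [0.672, 0.741, -0.001, -0.0]
ft_force: [-0.1, 0.8, 0.2]
grip_width: 0.497
grasp_force: 0.0
```

>>> carry_out --motion '[{"xyz": [0, 0, 0], "angular": [0, 0, 0]}, {"xyz": [0, 0, 0], "angular": [0, 0, 0]}, {"xyz": [0, 0, 0], "angular": [0, 0, 0]}, {"xyz": [0, 0, 0], "angular": [0, 0, 0]}, {"xyz": [0, 0, 0], "angular": [0, 0, 0]}]' --hand 0.0 --grip_force 70

```text
clock: 7.75
position: [0.5361, 0.09, 0.0271]
ee_rot: [0.671, 0.741, 0.001, 0.0]
ft_force: [-1.7, -0.3, 6.2]
grip_width: 0.102
grasp_force: 69.2
```

Run:
```python
from go import *
inrack()
```

```text
rack xy [-1.8 63.2 27.1] F [-1.7 -0.3  6.2] w 0.102 t 7.75
```

>>> carry_out --motion '[{"xyz": [0, -0.005, -0.001], "angular": [0, 0, 0]}, {"xyz": [0, -0.015, -0.001], "angular": [0, 0, 0]}, {"xyz": [0, -0.025, -0.001], "angular": [0, 0, 0]}, {"xyz": [0, -0.035, -0.001], "angular": [0, 0, 0]}, {"xyz": [0, -0.045, -0.001], "angular": [0, 0, 0]}, {"xyz": [0, -0.055, -0.001], "angular": [0, 0, 0]}, {"xyz": [0, -0.065, -0.001], "angular": [0, 0, 0]}, {"xyz": [0, -0.075, -0.001], "angular": [0, 0, 0]}, {"xyz": [0, -0.085, -0.001], "angular": [0, 0, 0]}, {"xyz": [0, -0.095, -0.001], "angular": [0, 0, 0]}, {"xyz": [0, -0.1, -0.001], "angular": [0, 0, 0]}, {"xyz": [0, -0.1, -0.001], "angular": [0, 0, 0]}]'

```text
clock: 8.95
position: [0.4348, 0.0799, 0.027]
ee_rot: [0.671, 0.741, -0.0, -0.0]
ft_force: [-3.0, -0.4, 11.7]
grip_width: 0.103
grasp_force: 70.2
```

Run:
```python
from go import *
inrack()
n=[]
for i in range(8): c=camera("scene"); n.append(get_obs()["position"])
print(np.round(np.mean(n,0),4),np.round(np.std(n,0),4))
```

```text
rack xy [-103.6   63.4   27. ] F [-3.  -0.4 11.7] w 0.103 t 8.95
[0.4348 0.0799 0.027 ] [0. 0. 0.]
```

>>> carry_out --motion '[{"xyz": [0, 0, -0.01], "angular": [0, 0, 0]}, {"xyz": [0, 0, -0.03], "angular": [0, 0, 0]}, {"xyz": [0, 0, -0.06], "angular": [0, 0, 0]}, {"xyz": [0, 0, -0.1], "angular": [0, 0, 0]}, {"xyz": [0, 0, -0.14], "angular": [0, 0, 0]}, {"xyz": [0, 0, -0.15], "angular": [0, 0, 0]}, {"xyz": [0, 0, -0.15], "angular": [0, 0, 0]}]'

```text
clock: 10.05
position: [0.4359, 0.08, 0.1778]
ee_rot: [0.672, 0.741, 0.001, 0.0]
ft_force: [0.2, -0.8, -1.4]
grip_width: 0.097
grasp_force: 72.9
```

Run:
```python
from go import *
inrack()
import fit
from fit import *
def ov(c,bx,sc,p):
    im=cv2.resize(c["img"][bx[1]:bx[3],bx[0]:bx[2],::-1],None,fx=sc,fy=sc,interpolation=cv2.INTER_CUBIC)
    im=cv2.convertScaleAbs(im,alpha=1.5,beta=-60)
    for y in(-55,-19,19,55):
        q=[proj(c,place(p,(x,y,0),.35)) for x in(-55,55)]
        cv2.polylines(im,[np.array([[(u+.5-bx[0])*sc-.5,(v+.5-bx[1])*sc-.5] for u,v in q]).round().astype(int)],False,(0,255,255),1)
    return im
a=ov(t,(430,205,500,280),5.7,P["rest"]);b=ov(s,(220,150,275,190),7,P["rest"])
h=max(a.shape[0],b.shape[0]);pad=lambda i:cv2.copyMakeBorder(i,0,h-i.shape[0],0,0,cv2.BORDER_CONSTANT)
m=np.hstack([pad(a),pad(b)]);print(m.shape,a.shape);cv2.imwrite("pics/ovr.png",m)
```

```text
rack xy [-102.5   63.4  177.8] F [ 0.2 -0.8 -1.4] w 0.097 t 10.05
rack zfix  [0.5443 0.0273 0.1016] rms px 0.83 [ 0.2 -0.   0.5  2.1  0.1  0.5 -0.8 -0.5  0.5  0.5 -0.6  1.4 -0.5  0.6]
rack zfree [0.5448 0.0277 0.1029 0.0038] rms px 0.69 
far zfix  [0.563  0.3004 0.3218] rms px 0.59 [ 0.1  0.8  0.  -0.   0.1 -0.3 -0.2 -0.2 -0.8  0.3  0.5 -1.1  0.   1.5
  0.1 -0.3]
far zfree [0.563  0.3004 0.3215 0.0023] rms px 0.58 
near zfix  [ 0.3844  0.3085 -0.1448] rms px 0.89 [-0.1  0.4  0.1  0.4 -0.9 -0.4  0.6 -0.   0.3 -0.4  0.1 -0.7 -0.3  3.
 -0.9  0.8]
near zfree [ 0.3846  0.3083 -0.1453  0.0036] rms px 0.84 
rest zfix  [ 0.4871 -0.3021 -0.1516] rms px 1.18 [-1.6  0.7  1.1 -0.7 -2.2  0.2  0.5  0.7  0.3  0.6 -0.6  2.  -0.1 -0.3
 -2.7 -0.5]
rest zfree [ 0.4871 -0.3016 -0.1509  0.0712] rms px 1.16 
done zfix  [0.5281 0.0918 0.0061] rms px 1.2 [ 0.2  1.7  0.8 -1.7 -1.5  0.1]
done zfree [ 0.5066  0.0864 -0.0067  0.1434] rms px 0.61 
(428, 784, 3) (428, 399, 3)
```

View pics/ovr.png

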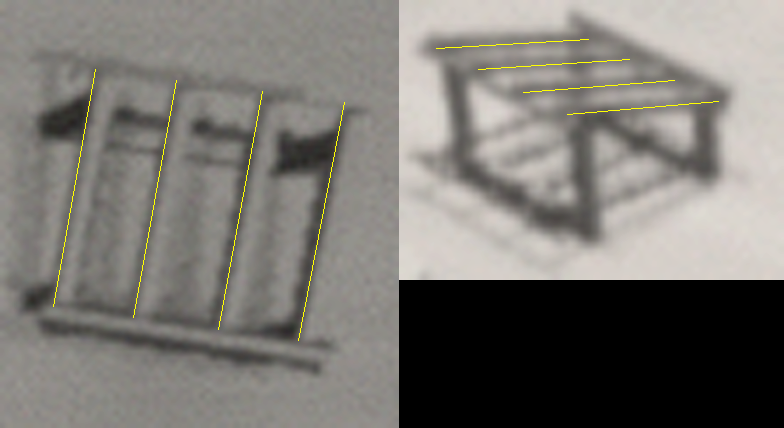

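Top crop: rails under the yellow lines to about 2 mm, lip at (170,330); scene crop agrees. Good enough; carry the tray there.

Run:
```python
from go import *
from fit import place
p=P["rest"];R=Rd(p[2],.35)
a=go(place(p,(4,37,100),.35),R); print(a[0])
b=go(place(p,(4,37,24),.35),R,a)
```

```text
rack zfix  [0.5443 0.0273 0.1016] rms px 0.83 [ 0.2 -0.   0.5  2.1  0.1  0.5 -0.8 -0.5  0.5  0.5 -0.6  1.4 -0.5  0.6]
rack zfree [0.5448 0.0277 0.1029 0.0038] rms px 0.69 
far zfix  [0.563  0.3004 0.3218] rms px 0.59 [ 0.1  0.8  0.  -0.   0.1 -0.3 -0.2 -0.2 -0.8  0.3  0.5 -1.1  0.   1.5
  0.1 -0.3]
far zfree [0.563  0.3004 0.3215 0.0023] rms px 0.58 
near zfix  [ 0.3844  0.3085 -0.1448] rms px 0.89 [-0.1  0.4  0.1  0.4 -0.9 -0.4  0.6 -0.   0.3 -0.4  0.1 -0.7 -0.3  3.
 -0.9  0.8]
near zfree [ 0.3846  0.3083 -0.1453  0.0036] rms px 0.84 
rest zfix  [ 0.4871 -0.3021 -0.1516] rms px 1.18 [-1.6  0.7  1.1 -0.7 -2.2  0.2  0.5  0.7  0.3  0.6 -0.6  2.  -0.1 -0.3
 -2.7 -0.5]
rest zfree [ 0.4871 -0.3016 -0.1509  0.0712] rms px 1.16 
done zfix  [0.5281 0.0918 0.0061] rms px 1.2 [ 0.2  1.7  0.8 -1.7 -1.5  0.1]
done zfree [ 0.5066  0.0864 -0.0067  0.1434] rms px 0.61 
shift [-0.3419 -0.007   0.012 ] turn [-19.88  -2.58  14.15]
[ 0.46245509 -0.26095811  0.16530886]
shift [0.    0.    0.076] turn [0. 0. 0.]
```

>>> carry_out --motion '[{"xyz": [-0.03, 0, 0], "angular": [-2, -0.2, 1.4]}, {"xyz": [-0.06, -0.001, 0], "angular": [-4, -0.5, 2.8]}, {"xyz": [-0.09, -0.002, 0], "angular": [-6, -0.8, 4.2]}, {"xyz": [-0.12, -0.002, 0], "angular": [-8, -1, 5.6]}, {"xyz": [-0.15, -0.003, 0], "angular": [-10, -1.3, 7]}, {"xyz": [-0.18, -0.004, 0], "angular": [-12, -1.6, 8.5]}, {"xyz": [-0.21, -0.004, 0], "angular": [-14, -1.8, 10]}, {"xyz": [-0.24, -0.005, 0], "angular": [-16, -2.1, 11.4]}, {"xyz": [-0.27, -0.006, 0], "angular": [-18, -2.3, 12.8]}, {"xyz": [-0.3, -0.006, 0], "angular": [-19.88, -2.58, 14.15]}, {"xyz": [-0.325, -0.007, 0.006], "angular": [-19.88, -2.58, 14.15]}, {"xyz": [-0.3419, -0.007, 0.012], "angular": [-19.88, -2.58, 14.15]}]'

```text
clock: 11.25
position: [0.4605, -0.2624, 0.1628]
ee_rot: [0.748, 0.641, 0.112, 0.131]
ft_force: [-0.6, 0.7, -2.3]
grip_width: 0.101
grasp_force: 72.8
```

>>> carry_out --motion '[{"xyz": [0, 0, 0.01], "angular": [0, 0, 0]}, {"xyz": [0, 0, 0.02], "angular": [0, 0, 0]}, {"xyz": [0, 0, 0.02], "angular": [0, 0, 0]}, {"xyz": [0, 0, 0.02], "angular": [0, 0, 0]}]'

```text
clock: 11.65
position: [0.4681, -0.2616, 0.1449]
ee_rot: [0.747, 0.642, 0.111, 0.131]
ft_force: [0.8, 0.7, -1.2]
grip_width: 0.105
grasp_force: 72.7
```

```bash
sed -i 's/print(name,"zfree"/0 and print(name,"zfree"/' fit.py
python3 - <<'E'
from go import *
from fit import place
p=P["rest"];R=Rd(p[2],.35)
inrack()
b=go(place(p,(4,37,24),.35),R)
c=snap("top");d=snap("scene");a=c["img"][190:290,410:510];b=d["img"][100:200,200:320]
r=lambda i,w,h:cv2.resize(i,(w,h),interpolation=cv2.INTER_CUBIC)
cv2.imwrite("pics/g2.png",np.hstack([r(a,360,360),r(b,432,360)])[:,:,::-1])
E
```

```text
rack xy [-105.1 -279.6  144.9] F [ 0.8  0.7 -1.2] w 0.105 t 11.65
shift [-0.0001  0.0019  0.0548] turn [-0.21  0.11  0.06]
```

View pics/g2.png

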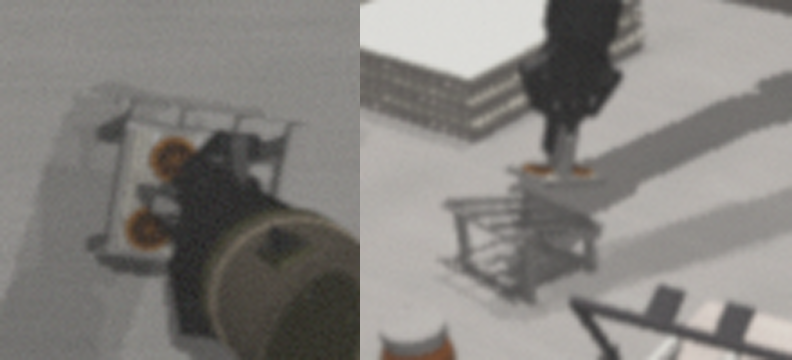

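Tray hangs over the rest's left slot, pitched with the deck (g2 (150,195) top, (565,175) scene). Lower it.

>>> carry_out --motion '[{"xyz": [0, 0.002, 0.015], "angular": [0, 0, 0]}, {"xyz": [0, 0.002, 0.03], "angular": [0, 0, 0]}, {"xyz": [0, 0.002, 0.04], "angular": [0, 0, 0]}, {"xyz": [0, 0.002, 0.048], "angular": [0, 0, 0]}, {"xyz": [0, 0.002, 0.052], "angular": [0, 0, 0]}, {"xyz": [0, 0.002, 0.054], "angular": [0, 0, 0]}, {"xyz": [0, 0.002, 0.054], "angular": [0, 0, 0]}]'

```text
clock: 12.45
position: [0.4892, -0.2654, 0.0962]
ee_rot: [0.747, 0.642, 0.113, 0.132]
ft_force: [0.1, -0.2, -1.6]
grip_width: 0.102
grasp_force: 72.9
```

>>> carry_out --motion '[{"xyz": [0, 0, 0.001], "angular": [0, 0, 0]}, {"xyz": [0, 0, 0.002], "angular": [0, 0, 0]}, {"xyz": [0, 0, 0.002], "angular": [0, 0, 0]}]'

```text
clock: 12.75
position: [0.49, -0.2653, 0.0951]
ee_rot: [0.747, 0.642, 0.114, 0.132]
ft_force: [-13.8, 7.7, 22.6]
grip_width: 0.103
grasp_force: 76.8
```

>>> carry_out --motion '[{"xyz": [0, 0, -0.001], "angular": [0, 0, 0]}, {"xyz": [0, 0, -0.001], "angular": [0, 0, 0]}, {"xyz": [0, 0, -0.001], "angular": [0, 0, 0]}]'

```text
clock: 13.05
position: [0.4898, -0.2652, 0.0952]
ee_rot: [0.747, 0.642, 0.113, 0.132]
ft_force: [0.1, 0.5, 0.4]
grip_width: 0.103
grasp_force: 73.1
```

>>> carry_out --motion '[{"xyz": [0, 0, 0], "angular": [0, 0, 0]}, {"xyz": [0, 0, 0], "angular": [0, 0, 0]}, {"xyz": [0, 0, 0], "angular": [0, 0, 0]}, {"xyz": [0, 0, 0], "angular": [0, 0, 0]}, {"xyz": [0, 0, -0.02], "angular": [0, 0, 0]}, {"xyz": [0, 0, -0.05], "angular": [0, 0, 0]}, {"xyz": [0, 0, -0.09], "angular": [0, 0, 0]}, {"xyz": [0, 0, -0.12], "angular": [0, 0, 0]}, {"xyz": [0, 0, -0.13], "angular": [0, 0, 0]}]' --hand 0.5

```text
clock: 13.95
position: [0.4456, -0.2578, 0.2193]
ee_rot: [0.746, 0.642, 0.113, 0.133]
ft_force: [1.7, -0.5, -0.4]
grip_width: 0.502
grasp_force: 0.0
```

Run:
```python
from go import *
inrack(); print(get_obs()["position"])
f=P["near"]; R=Rd(f[2]); 
a=go(rk(0,0,180,"near"),R)
```

```text
rack xy [-127.1 -273.6  219.3] F [ 1.7 -0.5 -0.4] w 0.502 t 13.95
[ 0.44563241 -0.25778171  0.21932101]
shift [ 0.5508 -0.1496 -0.0141] turn [20.15  0.16 -0.29]
```

>>> carry_out --motion '[{"xyz": [0.04, 0, -0.005], "angular": [2, 0, 0]}, {"xyz": [0.08, 0, -0.01], "angular": [4, 0, 0]}, {"xyz": [0.12, 0, -0.014], "angular": [6, 0, 0]}, {"xyz": [0.16, 0, -0.014], "angular": [8, 0, 0]}, {"xyz": [0.2, 0, -0.014], "angular": [10, 0, 0]}, {"xyz": [0.2, 0, -0.014], "angular": [12, 0, 0]}]'

```text
clock: 14.55
position: [0.4716, -0.0547, 0.2298]
ee_rot: [0.754, 0.653, 0.044, 0.053]
ft_force: [0.3, -0.2, -0.2]
grip_width: 0.5
grasp_force: 0.0
```

Run:
```python
from go import *
c=snap("top");d=snap("scene");pickle.dump((c,d),open("cd3.pkl","wb"))
a=c["img"][185:315,200:270];b=d["img"][150:260,210:440]; e=c["img"][200:280,430:510]
r=lambda i,w,h:cv2.resize(i,(w,h),interpolation=cv2.INTER_CUBIC)
bot=r(d["img"][185:265,350:440],338,300)
m=np.zeros((560,800,3),np.uint8); m[:557,:300]=r(a,300,557); m[:300,302:602]=r(e,300,300); m[:240,604:]=r(d["img"][140:190,215:256],196,240)
m[302:552,302:640]=r(d["img"][190:256,360:450],338,250)
cv2.imwrite("pics/g3.png",m[:,:,::-1])
```

```text
(no output)
```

View pics/g3.png

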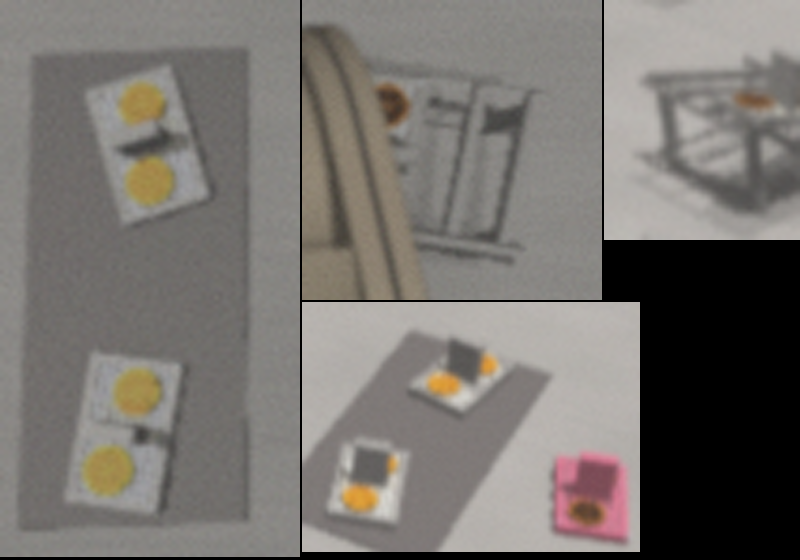

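The two fresh trays are where they were (g3 left, (148,145) and (125,432)); the done tray lies on the rest's left slot.

```bash
cat >> go.py <<'E'
def yellow(c):
    im=c["img"].astype(int); m=((im[:,:,0]-im[:,:,2]>60)&(im[:,:,1]-im[:,:,2]>35)).astype(np.uint8)
    n,l,st,ce=cv2.connectedComponentsWithStats(m)
    for i in range(1,n):
        if st[i,4]>15: print(st[i,4],np.round(ce[i],1),np.round(atz(c,*ce[i],.014),4))
E
python3 - <<'E'
from go import *
c,d=pickle.load(open("cd3.pkl","rb")); yellow(c)
R=Rd(P["near"][2]); a=go(rk(0,0,180,"near"),R); go(rk(0,0,25,"near"),R,a)
E
```

```text
68 [232.5 208.7] [0.5898 0.3048 0.014 ]
81 [234.5 226.9] [0.5394 0.2978 0.014 ]
20 [ 37.8 246.5] [0.4943 0.8224 0.014 ]
55 [ 17.8 255.4] [0.4716 0.872  0.014 ]
21 [ 31.  259.4] [0.4602 0.8356 0.014 ]
32 [ 18.4 264.8] [0.4466 0.8666 0.014 ]
26 [  8.7 269.9] [0.4337 0.89   0.014 ]
85 [231.5 276. ] [0.4082 0.3014 0.014 ]
37 [ 17.5 278.6] [0.4106 0.8635 0.014 ]
158 [ 34.1 287.1] [0.3881 0.8171 0.014 ]
93 [224.8 294.3] [0.3615 0.3172 0.014 ]
shift [ 0.3509 -0.1467  0.0289] turn [ 7.95  0.18 -0.29]
shift [0.    0.    0.155] turn [0. 0. 0.]
```

>>> carry_out --motion '[{"xyz": [0.035, 0, 0.002], "angular": [1, 0, 0]}, {"xyz": [0.07, -0.01, 0.005], "angular": [2, 0, 0]}, {"xyz": [0.105, -0.02, 0.008], "angular": [3, 0, 0]}, {"xyz": [0.14, -0.035, 0.01], "angular": [4, 0, -0.1]}, {"xyz": [0.175, -0.05, 0.013], "angular": [5, 0.1, -0.1]}, {"xyz": [0.21, -0.07, 0.016], "angular": [6, 0.1, -0.2]}, {"xyz": [0.245, -0.09, 0.02], "angular": [7, 0.1, -0.2]}, {"xyz": [0.28, -0.11, 0.022], "angular": [7.95, 0.18, -0.29]}, {"xyz": [0.315, -0.13, 0.026], "angular": [7.95, 0.18, -0.29]}, {"xyz": [0.34, -0.14, 0.0289], "angular": [7.95, 0.18, -0.29]}, {"xyz": [0.3509, -0.1467, 0.0289], "angular": [7.95, 0.18, -0.29]}, {"xyz": [0.3509, -0.1467, 0.0289], "angular": [7.95, 0.18, -0.29]}]'

```text
clock: 15.85
position: [0.3842, 0.3084, 0.1805]
ee_rot: [0.757, 0.654, 0.001, 0.0]
ft_force: [-0.3, -0.5, 0.4]
grip_width: 0.501
grasp_force: 0.0
```

Run:
```python
from go import *
inrack()
R=Rd(P["near"][2]); a=go(rk(0,0,24,"near"),R); print(get_obs()["joint_pos"])
```

```text
rack xy [-130.7  295.9  180.5] F [-0.3 -0.5  0.4] w 0.501 t 15.85
shift [-1.000e-04 -0.000e+00  1.565e-01] turn [ 0.07 -0.07 -0.03]
[-0.99438463  0.07001026  0.2357541   1.88434296 -0.01742767  1.18746825
 -0.89800586]
```

>>> carry_out --motion '[{"xyz": [0, 0, 0.04], "angular": [0, 0, 0]}, {"xyz": [0, 0, 0.08], "angular": [0, 0, 0]}, {"xyz": [0, 0, 0.11], "angular": [0, 0, 0]}, {"xyz": [0, 0, 0.135], "angular": [0, 0, 0]}, {"xyz": [0, 0, 0.15], "angular": [0, 0, 0]}, {"xyz": [0, 0, 0.1565], "angular": [0, 0, 0]}, {"xyz": [0, 0, 0.1565], "angular": [0, 0, 0]}]'

```text
clock: 16.55
position: [0.3853, 0.3068, 0.024]
ee_rot: [0.758, 0.653, 0.001, 0.0]
ft_force: [0.7, -0.1, 0.4]
grip_width: 0.502
grasp_force: 0.0
```

>>> carry_out --motion '[{"xyz": [0, 0, 0], "angular": [0, 0, 0]}, {"xyz": [0, 0, 0], "angular": [0, 0, 0]}, {"xyz": [0, 0, 0], "angular": [0, 0, 0]}, {"xyz": [0, 0, 0], "angular": [0, 0, 0]}, {"xyz": [0, 0, 0], "angular": [0, 0, 0]}]' --hand 0.0 --grip_force 60

```text
clock: 17.05
position: [0.3853, 0.3087, 0.0252]
ee_rot: [0.757, 0.653, 0.002, -0.0]
ft_force: [-0.5, -1.7, 7.0]
grip_width: 0.104
grasp_force: 59.7
```

>>> carry_out --motion '[{"xyz": [0, 0, -0.01], "angular": [0, 0, 0]}, {"xyz": [0, 0, -0.03], "angular": [0, 0, 0]}, {"xyz": [0, 0, -0.055], "angular": [0, 0, 0]}, {"xyz": [0, 0, -0.06], "angular": [0, 0, 0]}, {"xyz": [0, 0, -0.06], "angular": [0, 0, 0]}]'

```text
clock: 17.55
position: [0.385, 0.3087, 0.0851]
ee_rot: [0.757, 0.654, 0.002, -0.0]
ft_force: [-0.2, -0.0, -1.9]
grip_width: 0.104
grasp_force: 58.6
```

Run:
```python
from go import *
inrack(); R=Rd(P["rack"][2]); a=go(rk(-85,67,80),R); go(rk(-85,67,29),R,a)
c=snap("top"); yellow(c)
```

```text
rack xy [-129.9  296.2   85.1] F [-0.2 -0.  -1.9] w 0.104 t 17.55
shift [-0.2112  0.0998  0.0046] turn [  0.13  -0.18 -14.21]
shift [0.    0.    0.051] turn [0. 0. 0.]
68 [232.6 208.7] [0.5896 0.3045 0.014 ]
88 [234.4 226.8] [0.5396 0.2979 0.014 ]
852 [ 26.1 270.5] [0.4314 0.8442 0.014 ]
37 [225.6 274.1] [0.4136 0.3172 0.014 ]
71 [ 76.2 285.3] [0.3908 0.708  0.014 ]
34 [ 88.8 289.4] [0.3797 0.6737 0.014 ]
89 [ 68.8 295.3] [0.3657 0.7242 0.014 ]
27 [222.  295.6] [0.3582 0.3244 0.014 ]
```

>>> carry_out --motion '[{"xyz": [-0.025, 0.011, 0], "angular": [0, 0, -1.6]}, {"xyz": [-0.05, 0.023, 0], "angular": [0, 0, -3.2]}, {"xyz": [-0.075, 0.035, 0], "angular": [0, 0, -5]}, {"xyz": [-0.1, 0.047, 0], "angular": [0, 0, -6.6]}, {"xyz": [-0.125, 0.059, 0.001], "angular": [0, 0, -8.2]}, {"xyz": [-0.15, 0.07, 0.002], "angular": [0, 0, -10]}, {"xyz": [-0.175, 0.082, 0.003], "angular": [0.1, -0.1, -11.6]}, {"xyz": [-0.195, 0.092, 0.004], "angular": [0.1, -0.1, -13.2]}, {"xyz": [-0.2112, 0.0998, 0.0046], "angular": [0.13, -0.18, -14.21]}, {"xyz": [-0.2112, 0.0998, 0.0046], "angular": [0.13, -0.18, -14.21]}]'

```text
clock: 18.6
position: [0.4522, 0.0821, 0.0781]
ee_rot: [0.671, 0.741, -0.002, 0.0]
ft_force: [0.1, 0.7, -2.1]
grip_width: 0.103
grasp_force: 58.6
```

>>> carry_out --motion '[{"xyz": [0, 0, 0.015], "angular": [0, 0, 0]}, {"xyz": [0, 0, 0.03], "angular": [0, 0, 0]}, {"xyz": [0, 0, 0.04], "angular": [0, 0, 0]}, {"xyz": [0, 0, 0.046], "angular": [0, 0, 0]}, {"xyz": [0, 0, 0.049], "angular": [0, 0, 0]}, {"xyz": [0, 0, 0.049], "angular": [0, 0, 0]}]'

```text
clock: 19.2
position: [0.4523, 0.0848, 0.03]
ee_rot: [0.67, 0.742, -0.001, 0.0]
ft_force: [-0.6, 0.5, -0.9]
grip_width: 0.105
grasp_force: 58.6
```

Run:
```python
from go import *
inrack(); R=Rd(P["rack"][2]); go(rk(-85,67,29),R)
d=snap("scene");save(d,"g4.png",(290,170,370,240),8)
```

```text
rack xy [-85.7  66.5  30. ] F [-0.6  0.5 -0.9] w 0.105 t 19.2
shift [0.0005 0.0007 0.001 ] turn [-0.11  0.11  0.01]
```

View pics/g4.png

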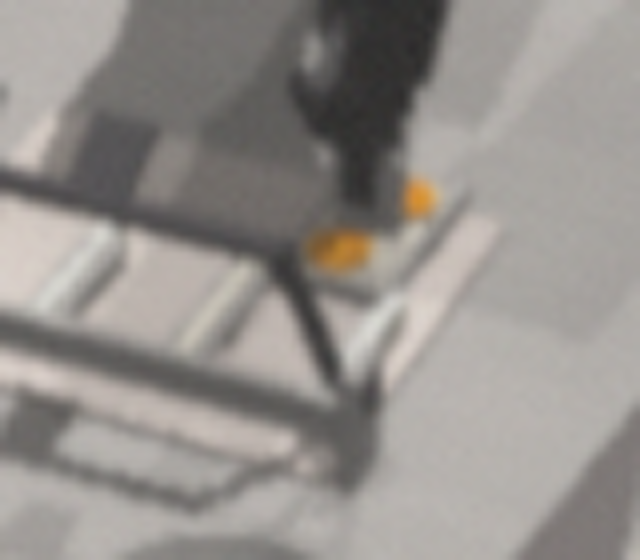

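Tray held in front of bay2; its front right top corner is at g4 ≈(378,290), the rail nose about (400,298). Check against projection.

Run:
```python
from go import *
d=snap("scene")
def pr(n,x,y,z):
    u,v=proj(d,rk(x,y,z)); print(n,np.round([(u-290+.5)*8,(v-170+.5)*8],0))
for y in(39,95): pr(("tray front",y),-40.5,y,14.8); pr("bot",-40.5,y,6.8)
pr("tray back",-130.5,95,14.8)
for y in(33.5,100.5):
    for e in(-4,4): pr(("nose",y,e),-34,y+e,21)
pr("apron",-125,115,5)
pr("backstop end",45,100.5,25)
```

```text
('tray front', 39) [273. 265.]
bot [273. 280.]
('tray front', 95) [390. 298.]
bot [390. 313.]
tray back [471. 193.]
('nose', 33.5, -4) [247. 256.]
('nose', 33.5, 4) [264. 260.]
('nose', 100.5, -4) [388. 296.]
('nose', 100.5, 4) [405. 301.]
apron [507. 229.]
backstop end [318. 392.]
```

>>> carry_out --motion '[{"xyz": [0, 0.003, 0.0005], "angular": [0, 0, 0]}, {"xyz": [0, 0.006, 0.0005], "angular": [0, 0, 0]}, {"xyz": [0, 0.009, 0.0005], "angular": [0, 0, 0]}, {"xyz": [0, 0.012, 0.0005], "angular": [0, 0, 0]}, {"xyz": [0, 0.012, 0.0005], "angular": [0, 0, 0]}]' --grip_force 30

```text
clock: 19.8
position: [0.4641, 0.0868, 0.0295]
ee_rot: [0.67, 0.742, -0.001, -0.0]
ft_force: [-1.5, 3.8, -2.8]
grip_width: 0.106
grasp_force: 58.3
```

>>> carry_out --motion '[{"xyz": [0, 0.003, 0], "angular": [0, 0, 0]}, {"xyz": [0, 0.006, 0], "angular": [0, 0, 0]}, {"xyz": [0, 0.006, 0], "angular": [0, 0, 0]}]'

```text
clock: 20.1
position: [0.47, 0.0875, 0.0296]
ee_rot: [0.67, 0.742, -0.001, -0.0]
ft_force: [-2.4, 4.4, -2.8]
grip_width: 0.101
grasp_force: 58.4
```

>>> carry_out --motion '[{"xyz": [0.001, 0.004, 0], "angular": [0, 0, 0]}, {"xyz": [0.001, 0.008, 0], "angular": [0, 0, 0]}, {"xyz": [0.001, 0.013, 0], "angular": [0, 0, 0]}, {"xyz": [0.001, 0.018, 0], "angular": [0, 0, 0]}, {"xyz": [0.001, 0.023, 0], "angular": [0, 0, 0]}, {"xyz": [0.001, 0.028, 0], "angular": [0, 0, 0]}]' --hand 0.0 --grip_force 40

```text
clock: 20.7
position: [0.4979, 0.0911, 0.0295]
ee_rot: [0.67, 0.742, -0.001, -0.001]
ft_force: [-3.9, 4.2, -1.6]
grip_width: 0.104
grasp_force: 58.6
```

Run:
```python
from go import *
inrack(); o=get_obs(); print(o["torque"],o["grasp_force"])
```

```text
rack xy [-39.7  68.3  29.5] F [-3.9  4.2 -1.6] w 0.104 t 20.7
[1.27246979 1.08711212 0.08592345] 58.58585715293884
```

>>> carry_out --motion '[{"xyz": [0.0005, 0.005, 0], "angular": [0, 0, 0]}, {"xyz": [0.0005, 0.01, 0], "angular": [0, 0, 0]}, {"xyz": [0.0005, 0.015, 0], "angular": [0, 0, 0]}, {"xyz": [0.0005, 0.02, 0], "angular": [0, 0, 0]}, {"xyz": [0.0005, 0.025, 0], "angular": [0, 0, 0]}, {"xyz": [0.0005, 0.029, 0], "angular": [0, 0, 0]}, {"xyz": [0.0005, 0.032, 0], "angular": [0, 0, 0]}, {"xyz": [0.0005, 0.034, 0], "angular": [0, 0, 0]}, {"xyz": [0.0005, 0.034, 0], "angular": [0, 0, 0]}]'

```text
clock: 21.6
position: [0.5317, 0.0953, 0.0293]
ee_rot: [0.67, 0.742, -0.001, -0.0]
ft_force: [-3.2, 5.9, -2.8]
grip_width: 0.105
grasp_force: 58.5
```

>>> carry_out --motion '[{"xyz": [0, 0.001, 0], "angular": [0, 0, 0]}, {"xyz": [0, 0.002, 0], "angular": [0, 0, 0]}, {"xyz": [0, 0.002, 0], "angular": [0, 0, 0]}]'

```text
clock: 21.9
position: [0.5334, 0.0955, 0.0293]
ee_rot: [0.67, 0.742, -0.001, -0.001]
ft_force: [-3.2, 5.3, -1.4]
grip_width: 0.102
grasp_force: 58.5
```

>>> carry_out --motion '[{"xyz": [0, 0.001, 0], "angular": [0, 0, 0]}, {"xyz": [0, 0.002, 0], "angular": [0, 0, 0]}, {"xyz": [0, 0.002, 0], "angular": [0, 0, 0]}]'

```text
clock: 22.2
position: [0.5354, 0.0957, 0.0293]
ee_rot: [0.67, 0.742, -0.001, -0.001]
ft_force: [-4.5, 5.0, -2.4]
grip_width: 0.106
grasp_force: 58.5
```

Run:
```python
from go import *
inrack()
```

```text
rack xy [-1.9 69.  29.3] F [-4.5  5.  -2.4] w 0.106 t 22.2
```

Close to the stop; set down about 1 mm and push until the force rises.

>>> carry_out --motion '[{"xyz": [0, 0.001, 0.0005], "angular": [0, 0, 0]}, {"xyz": [0, 0.002, 0.001], "angular": [0, 0, 0]}, {"xyz": [0, 0.002, 0.001], "angular": [0, 0, 0]}]'

```text
clock: 22.5
position: [0.5358, 0.0956, 0.0285]
ee_rot: [0.67, 0.743, -0.003, -0.002]
ft_force: [-14.5, 3.2, 10.9]
grip_width: 0.101
grasp_force: 60.6
```

>>> carry_out --motion '[{"xyz": [0, 0.001, 0], "angular": [0, 0, 0]}, {"xyz": [0, 0.002, 0], "angular": [0, 0, 0]}, {"xyz": [0, 0.002, 0], "angular": [0, 0, 0]}]'

```text
clock: 22.8
position: [0.5359, 0.0956, 0.0285]
ee_rot: [0.67, 0.743, -0.004, -0.003]
ft_force: [-25.9, 2.2, 24.6]
grip_width: 0.11
grasp_force: 62.3
```

Run:
```python
from go import *
inrack()
```

```text
rack xy [-1.4 68.8 28.5] F [-25.9   2.2  24.6] w 0.11 t 22.8
```

>>> carry_out --motion '[{"xyz": [0, -0.002, -0.0005], "angular": [0, 0, 0]}, {"xyz": [0, -0.003, -0.001], "angular": [0, 0, 0]}, {"xyz": [0, -0.003, -0.001], "angular": [0, 0, 0]}, {"xyz": [0, -0.003, -0.001], "angular": [0, 0, 0]}]' --hand 0.5

```text
clock: 23.2
position: [0.5375, 0.0945, 0.0298]
ee_rot: [0.67, 0.742, -0.001, 0.001]
ft_force: [-0.7, -0.6, 0.7]
grip_width: 0.5
grasp_force: 0.0
```

>>> carry_out --motion '[{"xyz": [0, 0, -0.02], "angular": [0, 0, 0]}, {"xyz": [0, 0, -0.05], "angular": [0, 0, 0]}, {"xyz": [0, 0, -0.09], "angular": [0, 0, 0]}, {"xyz": [0, 0, -0.13], "angular": [0, 0, 0]}, {"xyz": [0.04, 0, -0.15], "angular": [0, 0, 0]}, {"xyz": [0.09, 0, -0.15], "angular": [0, 0, 0]}, {"xyz": [0.13, 0, -0.15], "angular": [0, 0, 0]}, {"xyz": [0.13, 0, -0.15], "angular": [0, 0, 0]}]'

```text
clock: 24.0
position: [0.5222, 0.2313, 0.1791]
ee_rot: [0.667, 0.745, -0.0, -0.001]
ft_force: [-0.4, -1.5, -0.3]
grip_width: 0.503
grasp_force: 0.0
```

```bash
python3 - <<'E'
from go import *
P["rack"][:2]=list(rk(-1.4,1.5,0)[:2]); pickle.dump(P,open("P.pkl","wb"))
sed=0
inrack(); c=snap("top"); yellow(c); d=snap("scene"); yellow(d)
for k in("far",): a=go(rk(0,0,180,k),Rd(P[k][2])); go(rk(0,0,25,k),Rd(P[k][2]),a)
# expected slice pixels in the scene for far tray
for x in(25,-25): print(np.round(proj(d,rk(x,0,14,"far")),1), np.round(proj(c,rk(x,0,14,"far")),1))
E
sed -i 's/^pickle.dump(P,open("P.pkl","wb"))/#&/' fit.py
```

```text
rack xy [1.000e-01 2.037e+02 1.791e+02] F [-0.4 -1.5 -0.3] w 0.503 t 24.0
82 [308.7 217.6] [0.5619 0.096  0.014 ]
817 [ 25.2 270.3] [0.4319 0.8466 0.014 ]
16 [ 54.2 254.8] [0.4716 0.7756 0.014 ]
21 [ 65.1 262.4] [0.451  0.7442 0.014 ]
109 [ 80.8 286.6] [0.3872 0.6954 0.014 ]
24 [ 54.2 291.6] [0.3757 0.7633 0.014 ]
54 [ 69.2 295.6] [0.3647 0.7228 0.014 ]
2348 [69.6 67.2] [ 0.0576 -2.2719  0.014 ]
845 [ 91.8 140.3] [ 0.644  -1.0926  0.014 ]
36 [322.4 213.7] [0.5563 0.0915 0.014 ]
1799 [547.  250.1] [0.3523 0.758  0.014 ]
53 [374.9 241.2] [0.5897 0.3029 0.014 ]
shift [ 0.071   0.0467 -0.0011] turn [ -0.1    0.12 -12.51]
shift [0.    0.    0.155] turn [0. 0. 0.]
[377.  241.3] [231.2 209.8]
[378.9 231.2] [236.4 226.9]
```

>>> carry_out --motion '[{"xyz": [0.02, 0.01, 0], "angular": [0, 0, -4]}, {"xyz": [0.04, 0.02, 0], "angular": [0, 0, -8]}, {"xyz": [0.055, 0.035, 0], "angular": [0, 0, -11]}, {"xyz": [0.071, 0.0467, 0], "angular": [0, 0, -12.51]}, {"xyz": [0.071, 0.0467, 0.04], "angular": [0, 0, -12.51]}, {"xyz": [0.071, 0.0467, 0.08], "angular": [0, 0, -12.51]}, {"xyz": [0.071, 0.0467, 0.09], "angular": [0, 0, -12.51]}, {"xyz": [0.071, 0.0467, 0.09], "angular": [0, 0, -12.51]}]'

```text
clock: 24.9
position: [0.5628, 0.2977, 0.0881]
ee_rot: [0.586, 0.81, -0.003, -0.0]
ft_force: [1.1, -0.5, 0.1]
grip_width: 0.496
grasp_force: 0.0
```

Run:
```python
from go import *
inrack();d=snap("scene"); yellow(d);go(rk(0,0,24,"far"),Rd(P["far"][2]))
```

```text
rack xy [ 47.3 265.6  88.1] F [ 1.1 -0.5  0.1] w 0.496 t 24.9
2359 [69.7 67.2] [ 0.0575 -2.2713  0.014 ]
847 [ 91.5 140.3] [ 0.6445 -1.0938  0.014 ]
35 [322.4 213.8] [0.5567 0.0917 0.014 ]
1801 [547.1 250.2] [0.3525 0.7582 0.014 ]
52 [375.1 241.2] [0.5894 0.3031 0.014 ]
shift [ 0.0021 -0.0001  0.0661] turn [-0.09  0.11 -0.19]
```

>>> carry_out --motion '[{"xyz": [0.001, 0, 0.03], "angular": [0, 0, 0]}, {"xyz": [0.001, 0, 0.05], "angular": [0, 0, 0]}, {"xyz": [0.001, 0, 0.06], "angular": [0, 0, 0]}, {"xyz": [0.001, 0, 0.0655], "angular": [0, 0, 0]}, {"xyz": [0.001, 0, 0.0655], "angular": [0, 0, 0]}]'

```text
clock: 25.45
position: [0.5632, 0.3005, 0.0246]
ee_rot: [0.586, 0.811, -0.001, 0.0]
ft_force: [0.4, -0.2, 0.5]
grip_width: 0.498
grasp_force: 0.0
```

>>> carry_out --motion '[{"xyz": [0, 0, 0], "angular": [0, 0, 0]}, {"xyz": [0, 0, 0], "angular": [0, 0, 0]}, {"xyz": [0, 0, 0], "angular": [0, 0, 0]}, {"xyz": [0, 0, 0], "angular": [0, 0, 0]}, {"xyz": [0, 0, 0], "angular": [0, 0, 0]}]' --hand 0.0 --grip_force 60

```text
clock: 25.95
position: [0.5633, 0.3008, 0.0249]
ee_rot: [0.585, 0.811, -0.0, 0.0]
ft_force: [0.5, -0.3, 6.3]
grip_width: 0.1
grasp_force: 59.6
```

>>> carry_out --motion '[{"xyz": [0, 0, -0.01], "angular": [0, 0, 0]}, {"xyz": [0, 0, -0.03], "angular": [0, 0, 0]}, {"xyz": [0, 0, -0.06], "angular": [0, 0, 0]}, {"xyz": [0, 0, -0.09], "angular": [0, 0, 0]}, {"xyz": [0, 0, -0.1], "angular": [0, 0, 0]}, {"xyz": [0, 0, -0.1], "angular": [0, 0, 0]}]'

```text
clock: 26.55
position: [0.5635, 0.301, 0.1254]
ee_rot: [0.585, 0.811, 0.0, 0.0]
ft_force: [-0.1, 0.4, -1.6]
grip_width: 0.104
grasp_force: 58.7
```

Run:
```python
from go import *
inrack(); R=Rd(P["rack"][2]); a=go(rk(-90,0,120),R); go(rk(-90,0,30),R,a)
```

```text
rack xy [ 48.2 268.9 125.4] F [-0.1  0.4 -1.6] w 0.104 t 26.55
shift [-0.2326 -0.1932  0.0053] turn [ 0.06  0.02 12.51]
shift [0.   0.   0.09] turn [0. 0. 0.]
```

>>> carry_out --motion '[{"xyz": [-0.01, -0.035, 0], "angular": [0, 0, 1]}, {"xyz": [-0.025, -0.065, 0], "angular": [0, 0, 2]}, {"xyz": [-0.045, -0.095, 0], "angular": [0, 0, 3.5]}, {"xyz": [-0.07, -0.12, 0], "angular": [0, 0, 5]}, {"xyz": [-0.1, -0.14, 0], "angular": [0, 0, 6.5]}, {"xyz": [-0.13, -0.16, 0], "angular": [0, 0, 8]}, {"xyz": [-0.16, -0.175, 0], "angular": [0, 0, 9.5]}, {"xyz": [-0.19, -0.185, 0.002], "angular": [0, 0, 11]}, {"xyz": [-0.215, -0.19, 0.004], "angular": [0, 0, 12]}, {"xyz": [-0.2326, -0.1932, 0.0053], "angular": [0, 0, 12.51]}, {"xyz": [-0.2326, -0.1932, 0.0053], "angular": [0, 0, 12.51]}]'

```text
clock: 27.65
position: [0.4515, 0.0164, 0.1177]
ee_rot: [0.672, 0.741, -0.002, -0.0]
ft_force: [-0.1, 0.8, -2.1]
grip_width: 0.105
grasp_force: 58.9
```

Run:
```python
from go import *
inrack(); R=Rd(P["rack"][2]); go(rk(-90,0,30),R)
```

```text
rack xy [-92.   -2.9 117.7] F [-0.1  0.8 -2.1] w 0.105 t 27.65
shift [0.0031 0.0023 0.0877] turn [-0.22  0.15 -0.22]
```

>>> carry_out --motion '[{"xyz": [0.001, 0.001, 0.03], "angular": [0, 0, 0]}, {"xyz": [0.001, 0.001, 0.055], "angular": [0, 0, 0]}, {"xyz": [0.001, 0.001, 0.075], "angular": [0, 0, 0]}, {"xyz": [0.001, 0.001, 0.085], "angular": [0, 0, 0]}, {"xyz": [0.001, 0.001, 0.088], "angular": [0, 0, 0]}, {"xyz": [0.001, 0.001, 0.088], "angular": [0, 0, 0]}, {"xyz": [0.001, 0.001, 0.088], "angular": [0, 0, 0]}]'

```text
clock: 28.35
position: [0.4538, 0.0202, 0.0317]
ee_rot: [0.67, 0.742, -0.001, 0.0]
ft_force: [0.7, 1.3, -0.5]
grip_width: 0.108
grasp_force: 58.9
```

Run:
```python
from go import *
inrack(); R=Rd(P["rack"][2]); go(rk(-75,0,29),R)
```

```text
rack xy [-89.3   0.6  31.7] F [ 0.7  1.3 -0.5] w 0.108 t 28.35
shift [-0.0006  0.0143  0.0027] turn [-0.02  0.08  0.01]
```

>>> carry_out --motion '[{"xyz": [0, 0.004, 0.001], "angular": [0, 0, 0]}, {"xyz": [0, 0.008, 0.002], "angular": [0, 0, 0]}, {"xyz": [0, 0.012, 0.0022], "angular": [0, 0, 0]}, {"xyz": [0, 0.016, 0.0022], "angular": [0, 0, 0]}, {"xyz": [0, 0.019, 0.0022], "angular": [0, 0, 0]}, {"xyz": [0, 0.019, 0.0022], "angular": [0, 0, 0]}]'

```text
clock: 28.95
position: [0.4726, 0.0219, 0.0288]
ee_rot: [0.67, 0.742, -0.001, 0.0]
ft_force: [-0.5, -0.1, -1.4]
grip_width: 0.104
grasp_force: 58.9
```

>>> carry_out --motion '[{"xyz": [0, 0.003, 0], "angular": [0, 0, 0]}, {"xyz": [0, 0.006, 0], "angular": [0, 0, 0]}, {"xyz": [0, 0.009, 0], "angular": [0, 0, 0]}, {"xyz": [0, 0.009, 0], "angular": [0, 0, 0]}]'

```text
clock: 29.35
position: [0.4816, 0.0228, 0.0288]
ee_rot: [0.67, 0.742, -0.001, 0.0]
ft_force: [0.4, -0.8, -2.1]
grip_width: 0.107
grasp_force: 58.9
```

Run:
```python
from go import *
inrack(); print(get_obs()["torque"])
```

```text
rack xy [-61.5   0.5  28.8] F [ 0.4 -0.8 -2.1] w 0.107 t 29.35
[-0.02229348  0.02330319  0.05376811]
```

No contact at all; carry on to near home.

>>> carry_out --motion '[{"xyz": [0, 0.005, 0], "angular": [0, 0, 0]}, {"xyz": [0, 0.01, 0], "angular": [0, 0, 0]}, {"xyz": [0, 0.016, 0], "angular": [0, 0, 0]}, {"xyz": [0, 0.022, 0], "angular": [0, 0, 0]}, {"xyz": [0, 0.028, 0], "angular": [0, 0, 0]}, {"xyz": [0, 0.034, 0], "angular": [0, 0, 0]}, {"xyz": [0, 0.04, 0], "angular": [0, 0, 0]}, {"xyz": [0, 0.046, 0], "angular": [0, 0, 0]}, {"xyz": [0, 0.051, 0], "angular": [0, 0, 0]}, {"xyz": [0, 0.055, 0], "angular": [0, 0, 0]}, {"xyz": [0, 0.057, 0], "angular": [0, 0, 0]}, {"xyz": [0, 0.057, 0], "angular": [0, 0, 0]}]'

```text
clock: 30.55
position: [0.5379, 0.0292, 0.0285]
ee_rot: [0.67, 0.742, -0.001, -0.0]
ft_force: [-1.3, 5.3, -1.4]
grip_width: 0.099
grasp_force: 58.7
```

>>> carry_out --motion '[{"xyz": [0, 0.001, 0.0005], "angular": [0, 0, 0]}, {"xyz": [0, 0.002, 0.001], "angular": [0, 0, 0]}, {"xyz": [0, 0.003, 0.001], "angular": [0, 0, 0]}, {"xyz": [0, 0.003, 0.001], "angular": [0, 0, 0]}]'

```text
clock: 30.95
position: [0.5401, 0.0296, 0.028]
ee_rot: [0.67, 0.742, -0.001, -0.001]
ft_force: [-9.0, 5.4, 7.4]
grip_width: 0.106
grasp_force: 60.2
```

Run:
```python
from go import *
inrack(); print(get_obs()["torque"])
```

```text
rack xy [-2.5  1.3 28. ] F [-9.   5.4  7.4] w 0.106 t 30.95
[1.12433641 1.75958994 0.0862614 ]
```

>>> carry_out --motion '[{"xyz": [0, 0.001, 0], "angular": [0, 0, 0]}, {"xyz": [0, 0.002, 0], "angular": [0, 0, 0]}, {"xyz": [0, 0.002, 0], "angular": [0, 0, 0]}]'

```text
clock: 31.25
position: [0.5421, 0.0299, 0.028]
ee_rot: [0.67, 0.742, -0.001, -0.001]
ft_force: [-9.1, 4.4, 7.0]
grip_width: 0.101
grasp_force: 60.2
```

>>> carry_out --motion '[{"xyz": [0, 0.001, 0], "angular": [0, 0, 0]}, {"xyz": [0, 0.002, 0], "angular": [0, 0, 0]}, {"xyz": [0, 0.002, 0], "angular": [0, 0, 0]}]'

```text
clock: 31.55
position: [0.5436, 0.0301, 0.0279]
ee_rot: [0.67, 0.742, -0.002, -0.001]
ft_force: [-11.1, 4.7, 11.3]
grip_width: 0.105
grasp_force: 60.7
```

Run:
```python
from go import *
inrack(); print(get_obs()["torque"])
```

```text
rack xy [ 1.   1.3 27.9] F [-11.1   4.7  11.3] w 0.105 t 31.55
[1.10500793 2.35992897 0.13979238]
```

>>> carry_out --motion '[{"xyz": [0, 0.001, 0], "angular": [0, 0, 0]}, {"xyz": [0, 0.002, 0], "angular": [0, 0, 0]}, {"xyz": [0, 0.002, 0], "angular": [0, 0, 0]}]'

```text
clock: 31.85
position: [0.5437, 0.03, 0.028]
ee_rot: [0.67, 0.742, -0.003, -0.003]
ft_force: [-21.8, 4.9, 22.2]
grip_width: 0.103
grasp_force: 62.5
```

>>> carry_out --motion '[{"xyz": [0, 0.001, 0], "angular": [0, 0, 0]}, {"xyz": [0, 0.0015, 0], "angular": [0, 0, 0]}, {"xyz": [0, 0.0015, 0], "angular": [0, 0, 0]}]'

```text
clock: 32.15
position: [0.5438, 0.03, 0.028]
ee_rot: [0.67, 0.742, -0.004, -0.004]
ft_force: [-31.1, 3.7, 33.1]
grip_width: 0.104
grasp_force: 64.0
```

Run:
```python
from go import *
inrack(); print(get_obs()["torque"])
```

```text
rack xy [ 1.2  1.3 28. ] F [-31.1   3.7  33.1] w 0.104 t 32.15
[0.90692523 6.28096096 0.11136898]
```

>>> carry_out --motion '[{"xyz": [0, -0.003, -0.001], "angular": [0, 0, 0]}, {"xyz": [0, -0.005, -0.001], "angular": [0, 0, 0]}, {"xyz": [0, -0.005, -0.001], "angular": [0, 0, 0]}, {"xyz": [0, -0.005, -0.001], "angular": [0, 0, 0]}]' --hand 0.5

```text
clock: 32.55
position: [0.5438, 0.0288, 0.0288]
ee_rot: [0.67, 0.742, -0.001, 0.001]
ft_force: [-0.0, 0.8, -0.2]
grip_width: 0.499
grasp_force: 0.0
```

>>> carry_out --motion '[{"xyz": [0, 0, -0.02], "angular": [0, 0, 0]}, {"xyz": [0, 0, -0.04], "angular": [0, 0, 0]}, {"xyz": [0, -0.02, -0.05], "angular": [0, 0, 0]}, {"xyz": [0, -0.037, -0.05], "angular": [0, 0, 0]}, {"xyz": [0, -0.037, -0.05], "angular": [0, 0, 0]}]'

```text
clock: 33.05
position: [0.5055, 0.0252, 0.0789]
ee_rot: [0.67, 0.742, -0.001, -0.0]
ft_force: [0.6, 0.0, -0.1]
grip_width: 0.499
grasp_force: 0.0
```

>>> carry_out --motion '[{"xyz": [0, 0, 0], "angular": [0, 0, 0]}, {"xyz": [0, 0, 0], "angular": [0, 0, 0]}, {"xyz": [0, 0, 0], "angular": [0, 0, 0]}, {"xyz": [0, 0, 0.02], "angular": [0, 0, 0]}, {"xyz": [0, 0, 0.04], "angular": [0, 0, 0]}, {"xyz": [0, 0, 0.044], "angular": [0, 0, 0]}, {"xyz": [0, 0, 0.044], "angular": [0, 0, 0]}]' --hand 0.0 --grip_force 20

```text
clock: 33.75
position: [0.5063, 0.0252, 0.0343]
ee_rot: [0.67, 0.742, -0.002, -0.0]
ft_force: [0.7, 1.1, 0.5]
grip_width: 0.005
grasp_force: 0.0
```

Run:
```python
from go import *
inrack();go(rk(-40,0,35),Rd(P["rack"][2])); d=snap("scene")
im=d["img"][180:240,285:365]; cv2.imwrite("pics/g5.png",cv2.resize(im,None,fx=8,fy=8,interpolation=cv2.INTER_CUBIC)[:,:,::-1])
```

```text
rack xy [-36.6   0.3  34.3] F [0.7 1.1 0.5] w 0.005 t 33.75
shift [-0.0003 -0.0034 -0.0007] turn [-0.17  0.13 -0.01]
```

View pics/g5.png

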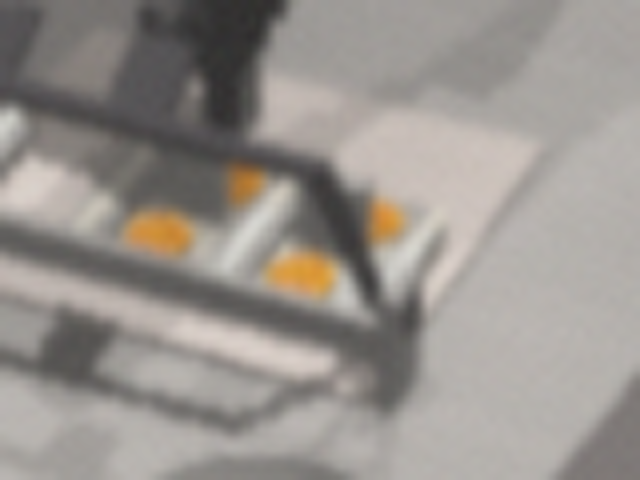

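Both trays are in bays 1 and 2 (g5, slices at (160,230) and (300,275)). Nudge each tab with the shut fingers to confirm home.

>>> carry_out --motion '[{"xyz": [0, 0.004, 0], "angular": [0, 0, 0]}, {"xyz": [0, 0.008, 0], "angular": [0, 0, 0]}, {"xyz": [0, 0.012, 0], "angular": [0, 0, 0]}, {"xyz": [0, 0.014, 0], "angular": [0, 0, 0]}, {"xyz": [0, 0.016, 0], "angular": [0, 0, 0]}, {"xyz": [0, 0.016, 0], "angular": [0, 0, 0]}]'

```text
clock: 34.4
position: [0.5226, 0.027, 0.0347]
ee_rot: [0.67, 0.742, -0.001, 0.0]
ft_force: [0.9, 0.2, -1.2]
grip_width: -0.001
grasp_force: 0.0
```

>>> carry_out --motion '[{"xyz": [0, 0.001, 0], "angular": [0, 0, 0]}, {"xyz": [0, 0.002, 0], "angular": [0, 0, 0]}, {"xyz": [0, 0.003, 0], "angular": [0, 0, 0]}, {"xyz": [0, 0.003, 0], "angular": [0, 0, 0]}]'

```text
clock: 34.8
position: [0.5251, 0.0272, 0.0346]
ee_rot: [0.67, 0.742, -0.001, -0.0]
ft_force: [-1.0, -0.7, 1.2]
grip_width: -0.0
grasp_force: 0.9
```

>>> carry_out --motion '[{"xyz": [0, 0.001, 0], "angular": [0, 0, 0]}, {"xyz": [0, 0.002, 0], "angular": [0, 0, 0]}, {"xyz": [0, 0.002, 0], "angular": [0, 0, 0]}]'

```text
clock: 35.1
position: [0.5257, 0.0268, 0.0344]
ee_rot: [0.67, 0.742, -0.003, -0.001]
ft_force: [-9.4, -3.1, 8.1]
grip_width: -0.001
grasp_force: 4.9
```

Run:
```python
from go import *
inrack()
```

```text
rack xy [-17.1  -0.1  34.4] F [-9.4 -3.1  8.1] w -0.001 t 35.1
```

>>> carry_out --motion '[{"xyz": [0, 0.001, 0], "angular": [0, 0, 0]}, {"xyz": [0, 0.002, 0], "angular": [0, 0, 0]}, {"xyz": [0, 0.002, 0], "angular": [0, 0, 0]}]'

```text
clock: 35.4
position: [0.5259, 0.0268, 0.0342]
ee_rot: [0.671, 0.742, -0.004, -0.002]
ft_force: [-18.9, -3.4, 15.2]
grip_width: -0.003
grasp_force: 9.5
```

Run:
```python
from go import *
inrack()
```

```text
rack xy [-16.9  -0.1  34.2] F [-18.9  -3.4  15.2] w -0.003 t 35.4
```

>>> carry_out --motion '[{"xyz": [0, -0.008, 0], "angular": [0, 0, 0]}, {"xyz": [0, -0.018, 0], "angular": [0, 0, 0]}, {"xyz": [0, -0.025, -0.02], "angular": [0, 0, 0]}, {"xyz": [0.01, -0.025, -0.045], "angular": [0, 0, 0]}, {"xyz": [0.035, -0.025, -0.045], "angular": [0, 0, 0]}, {"xyz": [0.06, -0.025, -0.045], "angular": [0, 0, 0]}, {"xyz": [0.067, -0.025, -0.035], "angular": [0, 0, 0]}, {"xyz": [0.067, -0.025, -0.01], "angular": [0, 0, 0]}, {"xyz": [0.067, -0.025, 0], "angular": [0, 0, 0]}, {"xyz": [0.067, -0.015, 0], "angular": [0, 0, 0]}, {"xyz": [0.067, -0.008, 0], "angular": [0, 0, 0]}, {"xyz": [0.067, -0.008, 0], "angular": [0, 0, 0]}]'

```text
clock: 36.6
position: [0.5164, 0.0933, 0.0355]
ee_rot: [0.671, 0.742, -0.0, 0.001]
ft_force: [-0.7, -1.2, -0.1]
grip_width: 0.002
grasp_force: 0.0
```

Run:
```python
from go import *
inrack()
```

```text
rack xy [-19.6  67.   35.5] F [-0.7 -1.2 -0.1] w 0.002 t 36.6
```

>>> carry_out --motion '[{"xyz": [0, 0.001, 0], "angular": [0, 0, 0]}, {"xyz": [0, 0.002, 0], "angular": [0, 0, 0]}, {"xyz": [0, 0.002, 0], "angular": [0, 0, 0]}]'

```text
clock: 36.9
position: [0.5167, 0.0938, 0.0349]
ee_rot: [0.67, 0.742, -0.001, 0.0]
ft_force: [-0.3, 0.0, 0.1]
grip_width: -0.001
grasp_force: 0.0
```

>>> carry_out --motion '[{"xyz": [0, 0.001, 0], "angular": [0, 0, 0]}, {"xyz": [0, 0.002, 0], "angular": [0, 0, 0]}, {"xyz": [0, 0.002, 0], "angular": [0, 0, 0]}]'

```text
clock: 37.2
position: [0.5173, 0.0936, 0.0344]
ee_rot: [0.67, 0.742, -0.002, -0.001]
ft_force: [-7.5, -1.9, 5.5]
grip_width: -0.001
grasp_force: 3.7
```

>>> carry_out --motion '[{"xyz": [0, 0.001, 0], "angular": [0, 0, 0]}, {"xyz": [0, 0.002, 0], "angular": [0, 0, 0]}, {"xyz": [0, 0.002, 0], "angular": [0, 0, 0]}]'

```text
clock: 37.5
position: [0.5175, 0.0936, 0.0341]
ee_rot: [0.67, 0.742, -0.004, -0.002]
ft_force: [-15.3, -2.8, 14.1]
grip_width: -0.002
grasp_force: 8.3
```

Run:
```python
from go import *
inrack()
```

```text
rack xy [-18.5  67.2  34.1] F [-15.3  -2.8  14.1] w -0.002 t 37.5
```

>>> carry_out --motion '[{"xyz": [0, -0.01, 0], "angular": [0, 0, 0]}, {"xyz": [0, -0.02, -0.02], "angular": [0, 0, 0]}, {"xyz": [0, -0.02, -0.06], "angular": [0, 0, 0]}, {"xyz": [0, -0.02, -0.11], "angular": [0, 0, 0]}, {"xyz": [0, -0.02, -0.16], "angular": [0, 0, 0]}, {"xyz": [0, -0.02, -0.21], "angular": [0, 0, 0]}, {"xyz": [-0.03, 0.02, -0.21], "angular": [0, 0, 0]}, {"xyz": [-0.05, 0.06, -0.21], "angular": [0, 0, 0]}, {"xyz": [-0.067, 0.1, -0.21], "angular": [0, 0, 0]}, {"xyz": [-0.067, 0.138, -0.21], "angular": [0, 0, 0]}, {"xyz": [-0.067, 0.138, -0.21], "angular": [0, 0, 0]}]' --hand 0.5

```text
clock: 38.6
position: [0.6675, 0.0422, 0.2415]
ee_rot: [0.67, 0.742, -0.003, 0.0]
ft_force: [-0.5, 2.2, -1.3]
grip_width: 0.503
grasp_force: 0.0
```

Run:
```python
from go import *
inrack(); print(get_obs()["position"]);go((.6646,.0410,.129),Rd(.1016))
for i in range(1,22):
    th=2.1-.1*i; print(round(th,1),np.round([.117*(np.cos(2.1)-np.cos(th)),-.117*(np.sin(th)-np.sin(2.1))],4),end=" ")
```

```text
rack xy [125.4   0.9 241.5] F [-0.5  2.2 -1.3] w 0.503 t 38.6
[0.66745149 0.04221404 0.24148799]
shift [-0.0005 -0.0025  0.1125] turn [-0.23  0.22  0.02]
2.0 [-0.0104 -0.0054] 1.9 [-0.0212 -0.0097] 1.8 [-0.0325 -0.0129] 1.7 [-0.044 -0.015] 1.6 [-0.0557 -0.016 ] 1.5 [-0.0673 -0.0157] 1.4 [-0.079  -0.0143] 1.3 [-0.0904 -0.0117] 1.2 [-0.1015 -0.0081] 1.1 [-0.1121 -0.0033] 1.0 [-0.1223  0.0025] 0.9 [-0.1318  0.0093] 0.8 [-0.1406  0.0171] 0.7 [-0.1486  0.0256] 0.6 [-0.1556  0.0349] 0.5 [-0.1617  0.0449] 0.4 [-0.1668  0.0554] 0.3 [-0.1708  0.0664] 0.2 [-0.1737  0.0778] 0.1 [-0.1755  0.0893] 0.0 [-0.1761  0.101 ]
```

>>> carry_out --motion '[{"xyz": [0, -0.0025, 0.03], "angular": [0, 0, 0]}, {"xyz": [0, -0.0025, 0.06], "angular": [0, 0, 0]}, {"xyz": [0, -0.0025, 0.085], "angular": [0, 0, 0]}, {"xyz": [0, -0.0025, 0.105], "angular": [0, 0, 0]}, {"xyz": [0, -0.0025, 0.1125], "angular": [0, 0, 0]}, {"xyz": [0, -0.0025, 0.1125], "angular": [0, 0, 0]}]'

```text
clock: 39.2
position: [0.6616, 0.0416, 0.1314]
ee_rot: [0.67, 0.742, -0.002, -0.0]
ft_force: [-0.4, -0.9, 0.5]
grip_width: 0.495
grasp_force: 0.0
```

>>> carry_out --motion '[{"xyz": [0, 0, 0], "angular": [0, 0, 0]}, {"xyz": [0, 0, 0], "angular": [0, 0, 0]}, {"xyz": [0, 0, 0], "angular": [0, 0, 0]}, {"xyz": [0, 0, 0], "angular": [0, 0, 0]}, {"xyz": [0, 0, 0], "angular": [0, 0, 0]}]' --hand 0.0 --grip_force 60

```text
clock: 39.7
position: [0.6635, 0.0415, 0.1338]
ee_rot: [0.67, 0.742, 0.0, 0.001]
ft_force: [2.0, 0.0, 6.5]
grip_width: 0.113
grasp_force: 58.6
```

>>> carry_out --motion '[{"xyz": [0, -0.0104, -0.0054], "angular": [0, 0, 0]}, {"xyz": [0, -0.0212, -0.0097], "angular": [0, 0, 0]}, {"xyz": [0, -0.0325, -0.0129], "angular": [0, 0, 0]}, {"xyz": [0, -0.044, -0.015], "angular": [0, 0, 0]}, {"xyz": [0, -0.0557, -0.016], "angular": [0, 0, 0]}, {"xyz": [0, -0.0673, -0.0157], "angular": [0, 0, 0]}, {"xyz": [0, -0.079, -0.0143], "angular": [0, 0, 0]}, {"xyz": [0, -0.0904, -0.0117], "angular": [0, 0, 0]}, {"xyz": [0, -0.1015, -0.0081], "angular": [0, 0, 0]}]'

```text
clock: 40.6
position: [0.5632, 0.0294, 0.1424]
ee_rot: [0.671, 0.742, 0.001, 0.003]
ft_force: [5.5, -5.6, 3.9]
grip_width: 0.113
grasp_force: 62.0
```

Run:
```python
from go import *
inrack(); print(get_obs()["position"])
for i in range(1,13):
    th=1.2-.1*i; print(round(th,1),np.round([.117*(np.cos(1.2)-np.cos(th)),-.117*(np.sin(th)-np.sin(1.2))],4),end=" ")
```

```text
rack xy [ 20.5  -1.3 142.4] F [ 5.5 -5.6  3.9] w 0.113 t 40.6
[0.56324414 0.02944826 0.14241307]
1.1 [-0.0107  0.0048] 1.0 [-0.0208  0.0106] 0.9 [-0.0303  0.0174] 0.8 [-0.0391  0.0251] 0.7 [-0.0471  0.0337] 0.6 [-0.0542  0.043 ] 0.5 [-0.0603  0.053 ] 0.4 [-0.0654  0.0635] 0.3 [-0.0694  0.0745] 0.2 [-0.0723  0.0858] 0.1 [-0.074   0.0974] -0.0 [-0.0746  0.109 ]
```

>>> carry_out --motion '[{"xyz": [0, -0.0107, 0.0048], "angular": [0, 0, 0]}, {"xyz": [0, -0.0208, 0.0106], "angular": [0, 0, 0]}, {"xyz": [0, -0.0303, 0.0174], "angular": [0, 0, 0]}, {"xyz": [0, -0.0391, 0.0251], "angular": [0, 0, 0]}, {"xyz": [0, -0.0471, 0.0337], "angular": [0, 0, 0]}, {"xyz": [0, -0.0542, 0.043], "angular": [0, 0, 0]}, {"xyz": [0, -0.0603, 0.053], "angular": [0, 0, 0]}, {"xyz": [0, -0.0654, 0.0635], "angular": [0, 0, 0]}, {"xyz": [0, -0.0694, 0.0745], "angular": [0, 0, 0]}, {"xyz": [0, -0.0723, 0.0858], "angular": [0, 0, 0]}, {"xyz": [0, -0.074, 0.0974], "angular": [0, 0, 0]}]'

```text
clock: 41.7
position: [0.4901, 0.0215, 0.0441]
ee_rot: [0.671, 0.742, 0.0, 0.003]
ft_force: [10.2, -7.1, 2.4]
grip_width: 0.112
grasp_force: 62.0
```

Run:
```python
from go import *
inrack(); print(get_obs()["position"])
```

```text
rack xy [-53.1  -1.7  44.1] F [10.2 -7.1  2.4] w 0.112 t 41.7
[0.49009289 0.02151391 0.0441477 ]
```

>>> carry_out --motion '[{"xyz": [0, -0.0004, 0.005], "angular": [0, 0, 0]}, {"xyz": [0, -0.0006, 0.01], "angular": [0, 0, 0]}, {"xyz": [0, -0.0006, 0.012], "angular": [0, 0, 0]}, {"xyz": [0, -0.0006, 0.012], "angular": [0, 0, 0]}]'

```text
clock: 42.1
position: [0.4896, 0.0217, 0.0328]
ee_rot: [0.671, 0.742, 0.0, 0.002]
ft_force: [3.6, -7.4, 11.1]
grip_width: 0.112
grasp_force: 64.0
```

>>> carry_out --motion '[{"xyz": [0, 0, 0.001], "angular": [0, 0, 0]}, {"xyz": [0, 0, 0.002], "angular": [0, 0, 0]}, {"xyz": [0, 0, 0.002], "angular": [0, 0, 0]}]'

```text
clock: 42.4
position: [0.4897, 0.0217, 0.0325]
ee_rot: [0.671, 0.742, 0.001, 0.002]
ft_force: [-8.6, -8.7, 39.7]
grip_width: 0.109
grasp_force: 67.2
```

>>> carry_out --motion '[{"xyz": [0, 0, 0.001], "angular": [0, 0, 0]}, {"xyz": [0, 0, 0.002], "angular": [0, 0, 0]}, {"xyz": [0, 0, 0.002], "angular": [0, 0, 0]}]'

```text
clock: 42.7
position: [0.4899, 0.0217, 0.0322]
ee_rot: [0.671, 0.742, 0.001, 0.001]
ft_force: [-20.6, -9.4, 68.5]
grip_width: 0.11
grasp_force: 70.5
```

Hard stop reached. Relieve, release and retreat up, then aside.

>>> carry_out --motion '[{"xyz": [0, 0, -0.002], "angular": [0, 0, 0]}, {"xyz": [0, 0, -0.0035], "angular": [0, 0, 0]}, {"xyz": [0, 0, -0.0035], "angular": [0, 0, 0]}]'

```text
clock: 43.0
position: [0.4896, 0.0217, 0.0328]
ee_rot: [0.671, 0.742, 0.0, 0.002]
ft_force: [0.3, -7.6, 16.7]
grip_width: 0.11
grasp_force: 64.7
```

>>> carry_out --motion '[{"xyz": [0, 0, 0], "angular": [0, 0, 0]}, {"xyz": [0, 0, 0], "angular": [0, 0, 0]}, {"xyz": [0, 0, 0], "angular": [0, 0, 0]}, {"xyz": [0, 0, -0.02], "angular": [0, 0, 0]}, {"xyz": [0, 0, -0.06], "angular": [0, 0, 0]}, {"xyz": [0, 0, -0.11], "angular": [0, 0, 0]}, {"xyz": [0, 0, -0.16], "angular": [0, 0, 0]}, {"xyz": [0.04, 0, -0.19], "angular": [0, 0, 0]}, {"xyz": [0.09, 0, -0.19], "angular": [0, 0, 0]}, {"xyz": [0.14, 0, -0.19], "angular": [0, 0, 0]}, {"xyz": [0.19, 0, -0.19], "angular": [0, 0, 0]}, {"xyz": [0.24, 0, -0.19], "angular": [0, 0, 0]}]' --hand 0.5

```text
clock: 44.2
position: [0.462, 0.2645, 0.22]
ee_rot: [0.67, 0.742, -0.001, -0.0]
ft_force: [0.2, -1.1, 0.2]
grip_width: 0.503
grasp_force: 0.0
```

>>> carry_out --motion '[{"xyz": [0.05, 0, 0], "angular": [0, 0, 0]}, {"xyz": [0.1, -0.02, 0], "angular": [0, 0, 0]}, {"xyz": [0.15, -0.04, 0], "angular": [0, 0, 0]}, {"xyz": [0.15, -0.04, 0], "angular": [0, 0, 0]}, {"xyz": [0.15, -0.04, 0], "angular": [0, 0, 0]}]'

```text
clock: 44.7
position: [0.4062, 0.4092, 0.2192]
ee_rot: [0.669, 0.743, -0.002, 0.0]
ft_force: [1.0, -0.8, 0.3]
grip_width: 0.496
grasp_force: 0.0
```

Run:
```python
from go import *
inrack()
c=snap("top");d=snap("scene")
r=lambda i,w,h:cv2.resize(i,(w,h),interpolation=cv2.INTER_CUBIC)
m=np.zeros((600,800,3),np.uint8); m[:280]=r(c["img"][200:277,285:505],800,280); m[282:]=r(d["img"][150:250,215:467],800,318)
cv2.imwrite("pics/g6.png",m[:,:,::-1])
```

```text
rack xy [-97.2 392.5 219.2] F [ 1.  -0.8  0.3] w 0.496 t 44.7
```

View pics/g6.png

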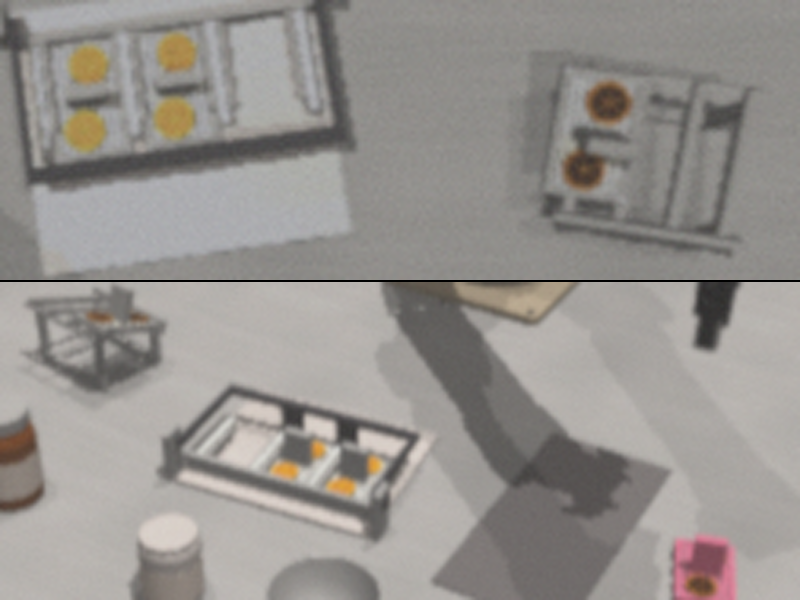

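Both fresh trays sit side by side home in bays 1 and 2 behind the shut bar (top panel (85,95), (175,85)). The done tray lies flat on the rest's left slot (595,140).

```bash
python3 -c "
from workcell import *
print(hand_in())"
```

```text
the job is handed in; nothing more can be done
None
```

The changeover is done and handed in at about 45 s of robot time. The one finished tray lies flat on the cooling rest, both waiting trays are pushed home against the back stop in bays 1 and 2, and the clamp is shut to its stop. The arm touched nothing else, and the hand-in returned no verdict.

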